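# Shut a two-part plaster mould in the bench clamp and stand it on the ware board

### The job

Shut the two-part plaster mould in the bench clamp: pump the clamp's trigger until the tight seam is fully closed and the clamp, with its trigger let go, holds the mould firmly, without crushing the soft plaster. Then press the release tab down so that the jaw runs back open, lift the closed mould out and set it down gently, upright, in the middle of the ware board. Leave the other things where they are.

Things in the scene. Friction and masses are not known exactly. Their poses are not given: they have to be found in the camera images.
- clamp: one-handed quick clamp, black housing, lying on its side on a fixed plywood base (155 x 300 x 15 mm). Origin: underside of the base, under the steel bar's axis (55 mm up), level with the fixed jaw's pad face. y along the bar from fixed to moving jaw, x to the jaws' side (the mould), -x to the handle. Housing y -120 to -10 mm, 80 mm high but for the tab. Jaws reach to x = 98 mm, 72 mm high
- pinch (a point): half-way between the outer faces of the resting trigger (grey) and the fixed handle (black), 85 mm to -x of the bar axis, 55 mm above the bench: handle's outer face 29.5 mm to -y, trigger's 29.5 mm to +y, 23 mm between the two. Both are bars along x, 24 to 26 mm high, 14 mm (trigger) or 22 mm (handle) thick, free from clamp x = -107 to -55 mm, open air below. Axes as the clamp's
- trigger (a joint): rad: 0 at rest, 0.22 squeezed home towards the handle (clamp's -y): 22 mm at the pinch point, 101 mm from its pivot. The spring alone takes 2 to 3 N. After some free play it draws the jaw 5 to 8 mm a full stroke; let go fully, it springs back and the jaw stays but for 1 mm. On a tight mould it no longer comes home: squeezed with 20 N it stops at 0.16 to 0.20 rad; two such strokes clamp firmly
- bar (a joint): how far the bar with the moving jaw is drawn in, m: 0 full open (125 mm between the pads), + closing (to the clamp's -y), up to 0.075; start 0.003 to 0.025, about 0.056 with the mould clamped. A spring runs it back open, in about a second, only while the release tab is held down and the trigger is at rest
- front_half (a joint): open seam between the mould's halves, m: 0 shut, start 0.006 to 0.011. Tight keys: it takes about 10 N to push the halves together and they stay where they are put
- pad: springy rubber pad of the moving jaw (50 mm along x, 34 mm high, 8 N per mm); origin in the middle of its face, 70 mm to +x of the bar axis, 55 mm above the bench. Its force on the mould is the clamping force: firm from 15 N, the plaster is crushed above 50 N. A squeeze of 20 to 25 N on the trigger gives up to 45 N, one of 45 N or more over 55 N
- tab_top (a point): middle of the ribbed grey top of the release tab on the clamp's housing, 20 mm wide (x), 34 mm long (y), about 96 mm above the bench (100 mm under load). It hinges at its -y end, 43 mm away; pressed straight down to its stop, 9 mm below rest (87 mm above the bench), with 3 to 6 N, it frees the bar; half pressed, the bar slips only a little. It springs up again
- release (a joint): release tab, rad: about -0.02 at rest, -0.1 under load, 0.22 fully pressed
- mould: the plaster mould: two upright halves, each 52 mm wide (x), 36 mm thick (y), 80 mm high, with half of a pouring funnel in its top at the seam (22 mm wide, 18 mm deep together). Origin: in the seam face of the back half (the one at the fixed jaw), on the underside; y points through the seam to the front half. 0.3 to 0.6 kg. It stands loose on the clamp's base between the jaws, 15 mm above the bench
- mould_center (a point): seam face of the mould's back half, half-way up (40 mm above its underside); the centre of the closed mould. The mould can be lifted by its two sides, 52 mm apart along x
- board_top (a point): middle of the top of the fixed wooden ware board, 130 x 130 mm, top 18 mm above the bench; axes along its sides
- rib: kidney-shaped wooden rib 41 x 94 x 6 mm lying beside the clamp; not part of the job
- pencil: yellow pencil 126 mm long lying beside the clamp; not part of the job
- loop_tool: wooden-handled loop tool 150 mm long lying beside the ware board; not part of the job
- grey_cup: blue-grey glazed cup, 83 mm wide, 65 mm high; not part of the job
- glaze_jar: glass jar of green glaze, 70 mm wide, 117 mm high, at the right; not part of the job
- ware_board: the ware board itself; origin in the middle of its underside

How it is judged:
On the way, in this order (a step that is already met when the one before it is completed fails the run):
1. The squeezed trigger walks the jaw onto the mould (value of joint trigger above 0.05 rad and contact force between pad and mould above 3 N), for 0.02 s.
2. The seam is shut and the clamp holds the mould firmly with the trigger let go (value of joint front_half below 0.001 m and contact force between pad and mould above 15 N and value of joint trigger below 0.03 rad), for 0.2 s.
3. The release tab has let the jaw run back open and the seam stays shut (value of joint front_half below 0.001 m and contact force between pad and mould below 0.5 N and value of joint bar below 0.03 m), for 0.2 s.
At the end, for the whole second after the job is handed in: The mould stands upright (within 0.1 rad) and at rest on the ware board, its centre within 35 mm of the board's middle, seam shut to within 1 mm, let go; the clamp's jaw has run back open (drawn in less than 30 mm) (value of joint front_half below 0.001 m and value of joint bar below 0.03 m and horizontal distance between mould_center and board_top below 0.035 m and height (world z) of mould between 0.014 and 0.022 m and angle between mould's own z axis and vertical below 0.1 rad and linear speed of mould below 0.02 m/s and contact force between the fingers and mould below 0.1 N); the robot touches nothing.
It fails at once if The plaster is crushed: more than 50 N between the moving jaw's pad and the mould (contact force between pad and mould above 50 N).
It fails at once if The mould is tipped by more than 0.35 rad (angle between mould's own z axis and vertical above 0.35 rad).
It fails at once if The mould is dropped (it moves faster than 0.4 m/s with no finger on it: a fall of about 8 mm) (contact force between the fingers and mould below 0.1 N and linear speed of mould above 0.4 m/s).
It fails at once if The mould is banged on the ware board (more than 150 N) (contact force between mould and ware_board above 150 N).
It fails at once if Another thing on the bench is pushed more than 30 mm (distance of any of rib, pencil, loop_tool, grey_cup, glaze_jar from where it was at the start of the episode above 0.03 m).
It also fails if it takes over 70 s, if anything falls off the work surface, if the arm or the gripper's body presses on something with over 40 N, if the wrist force passes 120 N, or if a joint passes its speed limit or range.

### The arm

A 6-joint arm with a two-finger parallel gripper is mounted at the origin on the work surface; the furniture and walls round the work are solid. World frame = base frame: x ahead of the robot, y to its left, z up, the work surface at z = 0. Lengths are in m, angles in rad, forces in N, time in s.
With the tool pointing down it reaches from about 0.275 to 0.725 m from the base axis. Payload 15.9 kg.
Tool frame: the origin (TCP) lies at the very end of the fingers, on their centre line; the grasp point (between the pads) lies 19 mm behind it (robot.grip_point_offset is the distance from the TCP to the grasp point, in m); z points along the fingers, x is the direction in which the jaws open and shut, and the axes are right-handed (so a half turn about z gives the same grasp; the last joint's range is limited). The gripper opens to 85 mm and grips with 20 to 120 N. Pads are 22 mm wide; open, the fingers measure 114 mm over their backs; the gripper's body (76 mm by 85 mm) begins 54 mm behind the grasp point. The pads swing forward as they close: fully open they stand 13 mm farther back than shut.
Start: joints at [1.142, 0.213, -0.034, 1.323, 0, 1.571], TCP at [0.208, 0.455, 0.231] pointing down, gripper open.
Joint ranges: [-2.98, 2.98], [-0.74, 1.72], [-1.14, 1.35], [-2.1, 2.04], [-1.57, 1.44], [-3.14, 3.14]. Speed limits (rad/s): [1.89, 1.89, 2.39, 2.57, 3.14, 3.14].

### API

Orientations are given as a rotation vector (axis times angle).
In Python, from cell import robot gives the robot as it stands.
- The arm moves only by the shell command python3 -m jog 'ROWS'. ROWS is JSON, a list of rows, each an object with "gripper": the finger opening in cm, from 0 to 8.54; "offset": the shift along the tool's x, y, z in cm, a list of three; "angular": the turn, a rotation vector about the tool's x, y, z in degrees, a list of three. In form: [{"gripper": gripper, "offset": [tx, ty, tz], "angular": [wx, wy, wz]}, ...]. A call has 1 to 12 rows; each row shifts and turns the pose as measured when the row begins, along the tool's axes as they then stand; what a row does not reach is not made up. A row lasts 1/8 s, in which the tool goes at most 62.5 mm and 10.7 degrees, less where a joint would pass 70% of its speed; a pose out of reach is approached as far as the arm can. A call with a gripper value outside its range is refused whole. The fingers move at their own pace and stop on an object; the grip force is fixed at half the most. Time passes only in rows, so rows that do not move let the fingers close. It gives the time, the measured TCP pose, the force and the opening at its end, in the units of the state.
- robot.read_state(): the state, without advancing time (a new reading comes with each control period).
- robot.grab_frame(name): name is "scene" or "top"; returns the picture (480x640x3 uint8, red, green, blue); there is no depth.
- robot.camera_model(name): a dict with "fx", "fy", "cx", "cy" (pixels), "eye" and "orientation" of the camera in the world. Camera axes: x right, y down, z forward; pixel columns grow to the right and rows downward; lengths in m; the calibration is good to about 2 mm. A picture is of the moment at which its call begins. camera_model takes no time and is no camera call.
- robot.job_done(): hands the job in, once; it reports no verdict.
The state is a dict: "clock": time; "q": joint angles; "joint_vel": joint speeds; "joint_torque": joint torques, N m; "ee_pos": TCP position; "tcp_rot": TCP orientation; "force": force on the tool from outside, world axes, zero at the start; "ft_torque": the same for the moment, N m; "finger_gap": finger opening in m.
Only numpy, scipy, OpenCV 4.12 (cv2) and the standard library are available. Lean on these libraries where they do the work, as an engineer would, in place of code of your own. Each camera call takes 0.05 s, during which the arm holds its last target.

## Working session

There is one attempt and no reset: what is moved stays moved. The work goes in short steps, Python scripts to look and compute and a shell command to move; the robot and the scene stay as the last step left them, time stands still between calls to the robot, and variables do not carry over. Pictures are saved under pics/ and viewed, and the job is handed in when it is done.

```bash
ls; mkdir -p pics; python3 - <<'E'
from cell import robot
import cv2
s=robot.read_state(); print(s)
for n in("scene","top"):
    cv2.imwrite(f"pics/{n}0.png",robot.grab_frame(n)[:,:,::-1]); print(n,robot.camera_model(n))
E
```

```text
pics
{'clock': 0.0, 'q': array([ 1.14203513e+00,  2.13354521e-01, -3.50597546e-02,  1.32348166e+00,
       -1.31467630e-05,  1.57079596e+00]), 'joint_vel': array([ 0.00041626, -0.00076486,  0.0005308 ,  0.00021267,  0.00162855,
        0.00096776]), 'joint_torque': array([-1.50169282e-03, -6.86162567e+01,  4.87119234e+01,  1.73177489e-02,
        2.90854987e-04, -2.70914154e-05]), 'ee_pos': array([0.20773736, 0.45443572, 0.23081671]), 'tcp_rot': array([ 2.64267353e+00,  1.69766767e+00, -1.44179010e-03]), 'force': array([-0.01315392,  0.17047057,  0.11466052]), 'ft_torque': array([ 0.02929927, -0.0136803 , -0.03406664]), 'finger_gap': 0.08538936358624002}
scene {'fx': 488.1438626225963, 'fy': 488.1438626225963, 'cx': 319.1579133429506, 'cy': 243.17792754352467, 'eye': array([-0.1598854 , -0.583786  ,  0.70656332]), 'orientation': array([-2.03204505,  0.98097349, -0.50202544])}
top {'fx': 623.6753241835277, 'fy': 623.6753241835277, 'cx': 315.7375787848789, 'cy': 227.92839740382743, 'eye': array([ 0.34598259, -0.04786944,  1.66881345]), 'orientation': array([-2.15404648,  2.16465737, -0.11237384])}
```

View pics/scene0.png

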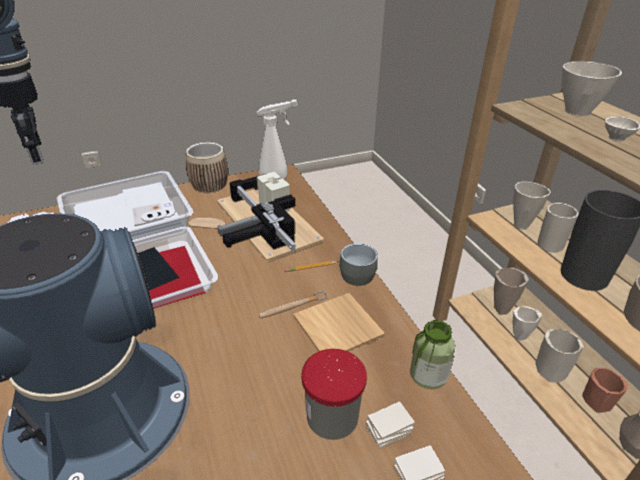

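View pics/top0.png

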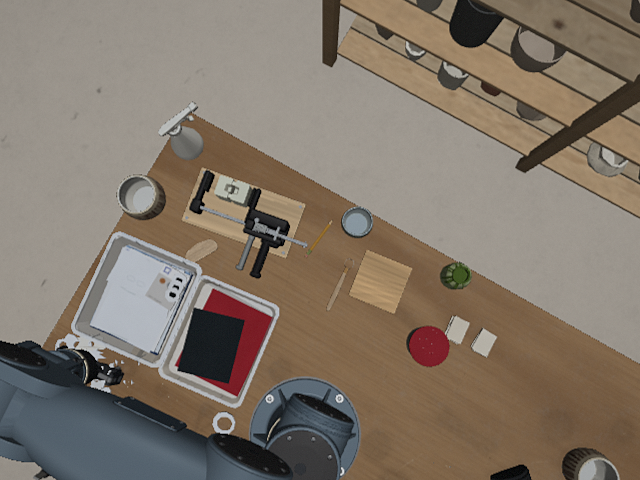

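The clamp is at top px (180-305, 170-280), and the mould is around (233,188). The board is around (380,281). I'll enlarge both areas.

```bash
cat > h.py <<'E'
import numpy as np, cv2
from scipy.spatial.transform import Rotation as R
from cell import robot
def ray(n,u,v,z):
    c=robot.camera_model(n); d=R.from_rotvec(c["orientation"]).apply([(u-c["cx"])/c["fx"],(v-c["cy"])/c["fy"],1])
    return c["eye"]+d*(z-c["eye"][2])/d[2]
def proj(n,p):
    c=robot.camera_model(n); q=R.from_rotvec(c["orientation"]).inv().apply(np.atleast_2d(p)-c["eye"])
    return np.c_[q[:,0]/q[:,2]*c["fx"]+c["cx"],q[:,1]/q[:,2]*c["fy"]+c["cy"]]
def crop(f,x0,y0,w,h,k,out):
    im=cv2.imread(f) if isinstance(f,str) else f[:,:,::-1]
    c=cv2.resize(im[y0:y0+h,x0:x0+w],None,fx=k,fy=k,interpolation=cv2.INTER_CUBIC)
    for i in range(0,w,20):
        cv2.putText(c,str(x0+i),(i*k,8),0,.3,(0,0,255),1); cv2.line(c,(i*k,10),(i*k,14),(0,0,255),1)
    for i in range(0,h,20):
        cv2.putText(c,str(y0+i),(0,i*k+4),0,.3,(0,0,255),1); cv2.line(c,(20,i*k),(25,i*k),(0,0,255),1)
    cv2.imwrite(out,c)
E
python3 - <<'E'
from h import *
crop("pics/top0.png",175,160,140,120,5,"pics/c1.png")
crop("pics/scene0.png",210,165,130,100,6,"pics/c2.png")
crop("pics/top0.png",300,190,160,140,5,"pics/c3.png")
E
```

```text
(no output)
```

View pics/c1.png

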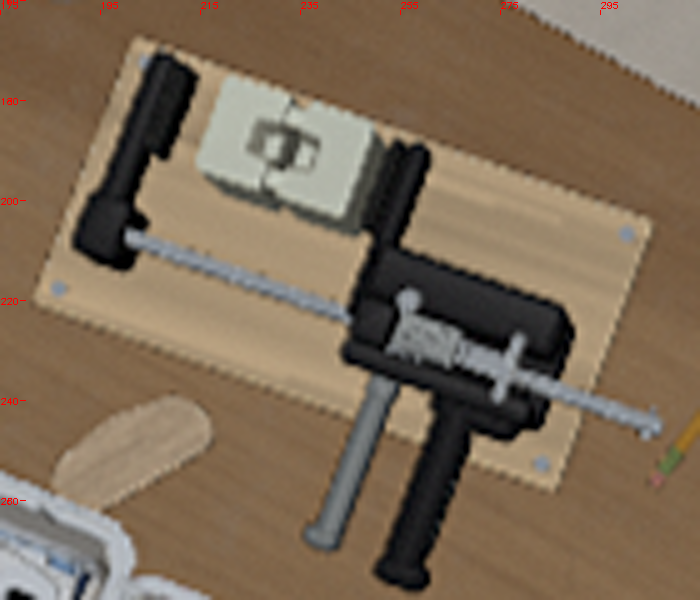

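View pics/c2.png

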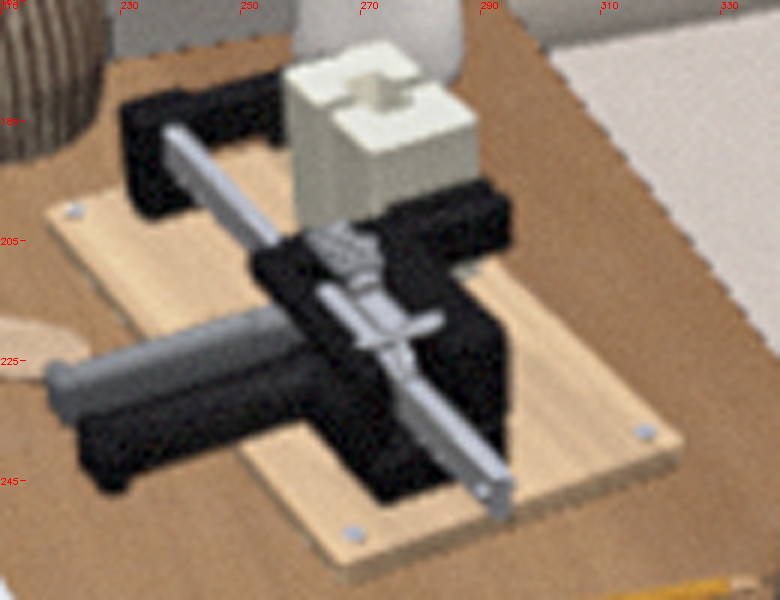

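View pics/c3.png

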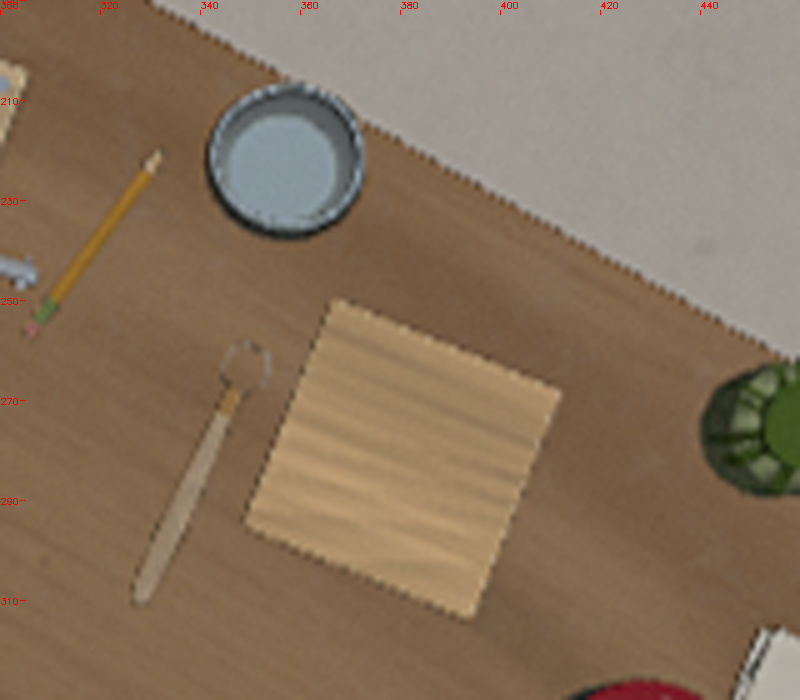

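Base corners (top px): (202.4,167.6), (305.4,204), (286.2,258), (182.2,220.4). Board corners: (367,250), (412,268.6), (394.6,313.4), (349.4,295).

```bash
python3 - <<'E'
from h import *
b=np.array([ray("top",u,v,.015) for u,v in[(202.4,167.6),(305.4,204),(286.2,258),(182.2,220.4)]])
w=np.array([ray("top",u,v,.018) for u,v in[(367,250),(412,268.6),(394.6,313.4),(349.4,295)]])
for q in(b,w):
    print(q.round(4)[:,:2].tolist(),[round(np.linalg.norm(q[i]-q[i-1]),4) for i in range(4)],"c",q.mean(0).round(4), "ang",[round(float(np.degrees(np.arctan2(*(q[i]-q[i-1])[[1,0]]))),1) for i in range(4)])
# scene-cam cross-check of base corners: crop c2 (k=6)
s=np.array([ray("scene",210+x/6,165+y/6,.015) for x,y in[(682,440),(345,567),(47,210)]]);print(s.round(4))
# bar ends & axis z~.065 top of bar
for n,u,v,z in[("bar left",175+130/5,160+237/5,.06),("bar right",175+655/5,160+425/5,.06),
  ("fixedjaw corner",175+400/5,160+145/5,.072),("fj lower",175+375/5,160+240/5,.072),
  ("movjaw tip",175+165/5,160+55/5,.072),
  ("mould tl",175+235/5,160+75/5,.095),("mould tr",175+383/5,160+130/5,.095),("mould bl",175+200/5,160+160/5,.095),("mould br",175+350/5,160+220/5,.095),
  ("trig tip",175+322/5,160+535/5,.065),("handle tip",175+403/5,160+575/5,.065),("trig root",175+380/5,160+380/5,.065),("handle root",175+452/5,160+400/5,.065),
  ("tab",175+422/5,160+333/5,.096)]:
    print(n,ray("top",u,v,z).round(4))
E
```

```text
[[0.6988, 0.2716], [0.5978, -0.0065], [0.4531, 0.0448], [0.5553, 0.3235]] [np.float64(0.1526), np.float64(0.296), np.float64(0.1535), np.float64(0.2968)] c [0.5763 0.1584 0.015 ] ang [-19.9, -110.0, 160.4, 69.9]
[[0.4731, -0.1696], [0.4233, -0.2877], [0.3062, -0.2396], [0.3547, -0.1218]] [np.float64(0.1277), np.float64(0.1282), np.float64(0.1265), np.float64(0.1275)] c [ 0.3893 -0.2047  0.018 ] ang [-22.0, -112.9, 157.7, 67.7]
[[ 0.5968 -0.0064  0.015 ]
 [ 0.4522  0.0429  0.015 ]
 [ 0.5569  0.3234  0.015 ]]
bar left [0.5835 0.2649 0.06  ]
bar right [ 0.4836 -0.0089  0.06  ]
fixedjaw corner [0.6292 0.1229 0.072 ]
fj lower [0.5795 0.1355 0.072 ]
movjaw tip [0.6775 0.2459 0.072 ]
mould tl [0.6621 0.2055 0.095 ]
mould tr [0.633  0.1292 0.095 ]
mould bl [0.618  0.2229 0.095 ]
mould br [0.5865 0.1457 0.095 ]
trig tip [0.4273 0.1625 0.065 ]
handle tip [0.4066 0.1206 0.065 ]
trig root [0.5073 0.1332 0.065 ]
handle root [0.4967 0.0958 0.065 ]
tab [0.5281 0.1085 0.096 ]
```

```bash
cat >> h.py <<'E'
A=np.radians(-20.0); EX=np.array([np.cos(A),np.sin(A),0]); EY=np.array([-np.sin(A),np.cos(A),0])
CX,CY=0.4580,0.3355   # bar axis / fixed pad along EX,EY
def W(x,y,z): return (CX+x)*EX+(CY+y)*EY+np.array([0,0,z])
def st():
    s=robot.read_state(); T=R.from_rotvec(s["tcp_rot"]).as_matrix(); p=s["ee_pos"]
    f=s["force"]
    print("t",round(s["clock"],2),"p",p.round(4),"clamp",round(float(p@EX)-CX,4),round(float(p@EY)-CY,4),round(p[2],4),"F clamp",(f@EX).round(1),(f@EY).round(1),f[2].round(1),"gap",round(s["finger_gap"],4))
    return s,T
def to(target,yawx):
    """needed tool-frame shift cm and turn deg; yawx: desired tool x direction"""
    s,T=st(); zt=np.array([0,0,-1.]); xt=yawx/np.linalg.norm(yawx); 
    if xt@T[:,0]<0: xt=-xt
    Tt=np.c_[xt,np.cross(zt,xt),zt]
    print("shift cm now",(T.T@(np.asarray(target)-s["ee_pos"])*100).round(2),"after turn",(Tt.T@(np.asarray(target)-s["ee_pos"])*100).round(2),"turn deg",np.degrees(R.from_matrix(T.T@Tt).as_rotvec()).round(2)); print("tool axes\n",T.round(2),"\ntarget axes\n",Tt.round(2))
E
python3 - <<'E'
from h import *
py=0.2755-CY
P=lambda x,y,z:W(x,y,z)
for name in("top","scene"):
    im=cv2.imread(f"pics/{name}0.png")
    k=5; big=cv2.resize(im,None,fx=k,fy=k,interpolation=cv2.INTER_CUBIC)
    def poly(pts,col):
        q=(proj(name,np.array(pts))*k+k/2-.5).astype(int); cv2.polylines(big,[q.reshape(-1,1,2)],True,col,1)
    poly([P(x,py+y,.067) for x,y in[(-107,29.5),(-55,29.5),(-55,15.5),(-107,15.5)] for x,y in[(x/1000,y/1000)]],(0,0,255))
    poly([P(x/1000,py+y/1000,.068) for x,y in[(-107,-29.5),(-55,-29.5),(-55,-7.5),(-107,-7.5)]],(0,255,255))
    ty=.2815-CY
    poly([P(x/1000,ty+y/1000,.096) for x,y in[(-10,-17),(10,-17),(10,17),(-10,17)]],(255,0,255))
    poly([P(x/1000,y/1000,.095) for x,y in[(44,0),(96,0),(96,82),(44,82)]],(0,255,0))
    poly([P(x/1000,y/1000,.08) for x,y in[(0,-10),(0,-120),(.1,-120)]],(255,255,0))
    x0,y0=(175,160) if name=="top" else (215,165)
    cv2.imwrite(f"pics/ov_{name}.png",big[y0*k:(y0+120)*k,x0*k:(x0+140)*k])
to(W(-.085,py+.060,.16),EX)
E
```

```text
t 0.1 p [0.2078 0.4545 0.2309] clamp -0.4182 0.1626 0.2309 F clamp 0.5 0.2 0.1 gap 0.085
shift cm now [-13.55  34.51   7.1 ] after turn [33.32 16.26  7.09] turn deg [4.000e-02 4.000e-02 8.543e+01]
tool axes
 [[ 0.42  0.91 -0.  ]
 [ 0.91 -0.42 -0.  ]
 [-0.    0.   -1.  ]] 
target axes
 [[ 0.94 -0.34  0.  ]
 [-0.34 -0.94  0.  ]
 [ 0.   -0.   -1.  ]]
```

View pics/ov_top.png

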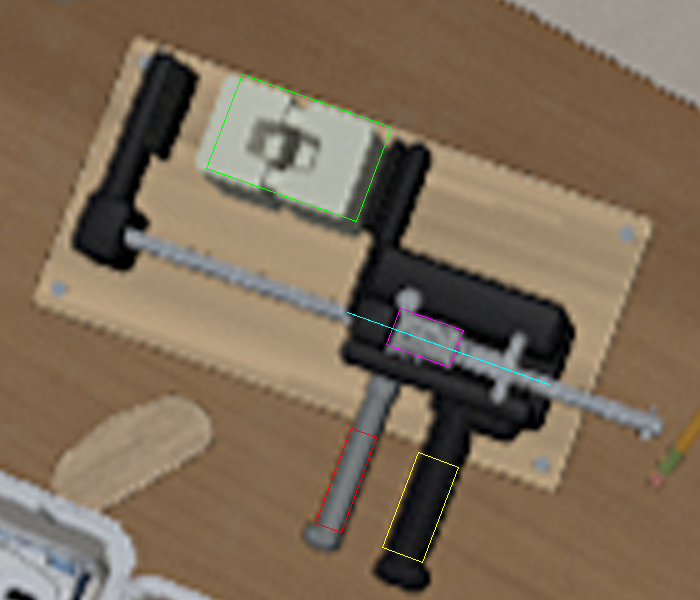

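View pics/ov_scene.png

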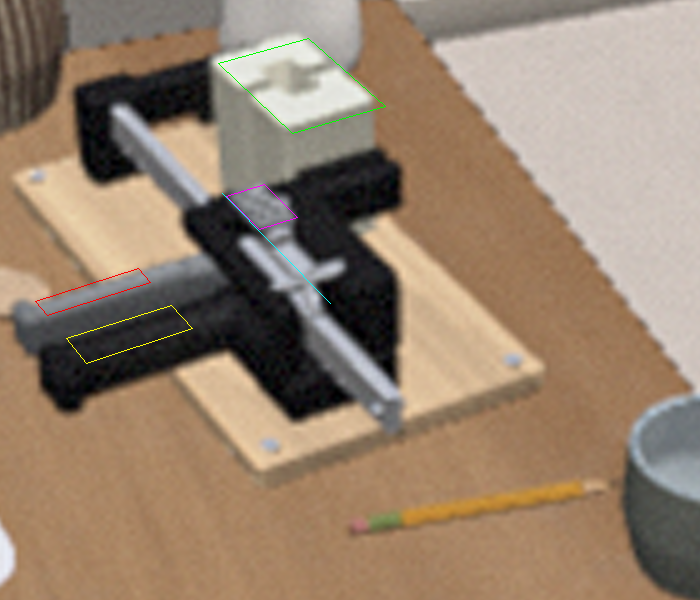

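The overlay fits in both views: trigger, handle, tab and bar all line up, and the mould is off by 1-2 mm. Pinch is at clamp (-85,-60) mm. I'll move to beside the trigger with the fingers shut and tool x along clamp x.

```bash
python3 -m jog '[{"gripper":0,"offset":[-1.5,3.83,0],"angular":[0,0,9.5]},{"gripper":0,"offset":[-0.85,4.02,0],"angular":[0,0,9.5]},{"gripper":0,"offset":[-0.17,4.11,0],"angular":[0,0,9.5]},{"gripper":0,"offset":[0.51,4.08,0],"angular":[0,0,9.5]},{"gripper":0,"offset":[1.17,3.94,0],"angular":[0,0,9.5]},{"gripper":0,"offset":[1.81,3.69,0],"angular":[0,0,9.5]},{"gripper":0,"offset":[2.39,3.34,0],"angular":[0,0,9.5]},{"gripper":0,"offset":[2.91,2.9,0],"angular":[0,0,9.5]},{"gripper":0,"offset":[3.35,2.38,0],"angular":[0,0,9.5]}]'; python3 -c "
from h import *
to(W(-.085,-.060+.060,.036),EX)"
```

```text
clock: 1.23
ee_pos: [0.4648, 0.176, 0.2286]
tcp_rot: [3.077, -0.612, -0.005]
force: [-0.1, 0.9, 0.6]
finger_gap: 0.0001
t 1.23 p [0.4648 0.176  0.2286] clamp -0.0815 -0.0112 0.2286 F clamp -0.4 0.8 0.6 gap 0.0001
shift cm now [-0.36 -1.2  19.26] after turn [-0.35 -1.12 19.26] turn deg [ 0.28  0.13 -2.52]
tool axes
 [[ 0.92 -0.38 -0.  ]
 [-0.38 -0.92 -0.  ]
 [-0.    0.   -1.  ]] 
target axes
 [[ 0.94 -0.34  0.  ]
 [-0.34 -0.94  0.  ]
 [ 0.   -0.   -1.  ]]
```

```bash
python3 -m jog '[{"gripper":0,"offset":[-0.35,-1.15,2],"angular":[0.3,0.1,-2.5]},{"gripper":0,"offset":[0,0,5.5],"angular":[0,0,0]},{"gripper":0,"offset":[0,0,5.5],"angular":[0,0,0]},{"gripper":0,"offset":[0,0,5.5],"angular":[0,0,0]},{"gripper":0,"offset":[0,0,0.8],"angular":[0,0,0]}]'; python3 -c "
from h import *
to(W(-.085,-.060+.060,.036),EX)
crop(robot.grab_frame('scene'),200,150,140,110,5,'pics/c4.png')
"
```

```text
clock: 1.85
ee_pos: [0.468, 0.1854, 0.0304]
tcp_rot: [-3.091, 0.556, -0.001]
force: [-0.1, 0.5, 0.9]
finger_gap: -0.0003
t 1.85 p [0.468  0.1854 0.0304] clamp -0.0816 -0.0012 0.0304 F clamp -0.2 0.4 0.9 gap -0.0003
shift cm now [-0.34 -0.12 -0.56] after turn [-0.34 -0.12 -0.56] turn deg [-0.05 -0.03 -0.41]
tool axes
 [[ 0.94 -0.35  0.  ]
 [-0.35 -0.94  0.  ]
 [ 0.   -0.   -1.  ]] 
target axes
 [[ 0.94 -0.34  0.  ]
 [-0.34 -0.94  0.  ]
 [ 0.   -0.   -1.  ]]
```

View pics/c4.png

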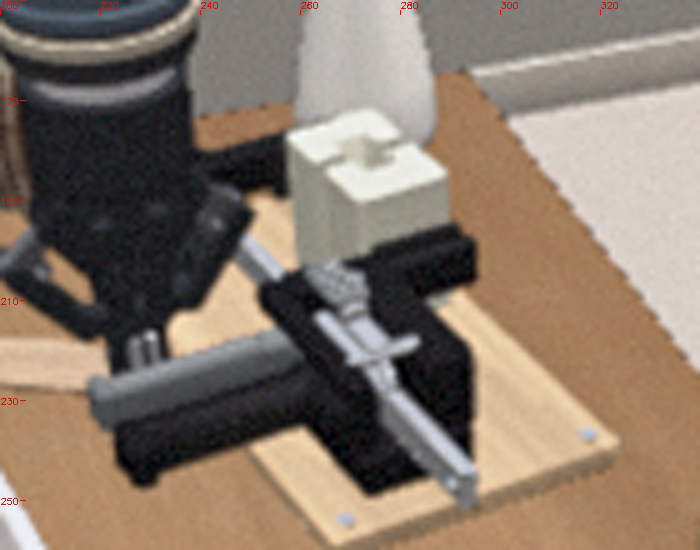

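The fingers stand beside the trigger (scene px ~(228,222)) with nothing touched. Now a first careful stroke.

```bash
python3 -m jog '[{"gripper":0,"offset":[-0.45,1.6,-0.5],"angular":[0,0,0]},{"gripper":0,"offset":[0,0.7,0],"angular":[0,0,0]}]'; python3 -c "
from h import *
st()";python3 -m jog '[{"gripper":0,"offset":[0,0.7,0],"angular":[0,0,0]},{"gripper":0,"offset":[0,0.5,0],"angular":[0,0,0]}]'; python3 -c "
from h import *
st()"
```

```text
clock: 2.15
ee_pos: [0.458, 0.166, 0.0401]
tcp_rot: [-3.088, 0.554, -0.009]
force: [0.7, 6.2, -3.0]
finger_gap: 0.0002
t 2.15 p [0.458  0.166  0.0401] clamp -0.0844 -0.0228 0.0401 F clamp -1.5 6.1 -3.0 gap 0.0002
clock: 2.4
ee_pos: [0.4554, 0.1553, 0.0433]
tcp_rot: [-3.083, 0.553, -0.015]
force: [1.4, 6.7, -3.9]
finger_gap: 0.0001
t 2.4 p [0.4554 0.1553 0.0433] clamp -0.0832 -0.0338 0.0433 F clamp -1.0 6.8 -3.9 gap 0.0001
```

```bash
python3 -m jog '[{"gripper":0,"offset":[0,0.4,0],"angular":[0,0,0]}]'; python3 -c "
from h import *
st()
crop(robot.grab_frame('top'),175,160,140,120,5,'pics/c5.png')"
```

```text
clock: 2.52
ee_pos: [0.4547, 0.1519, 0.0447]
tcp_rot: [-3.08, 0.553, -0.017]
force: [-0.1, 6.6, -3.5]
finger_gap: -0.0001
t 2.52 p [0.4547 0.1519 0.0447] clamp -0.0827 -0.0372 0.0447 F clamp -2.3 6.1 -3.5 gap -0.0001
```

View pics/c5.png

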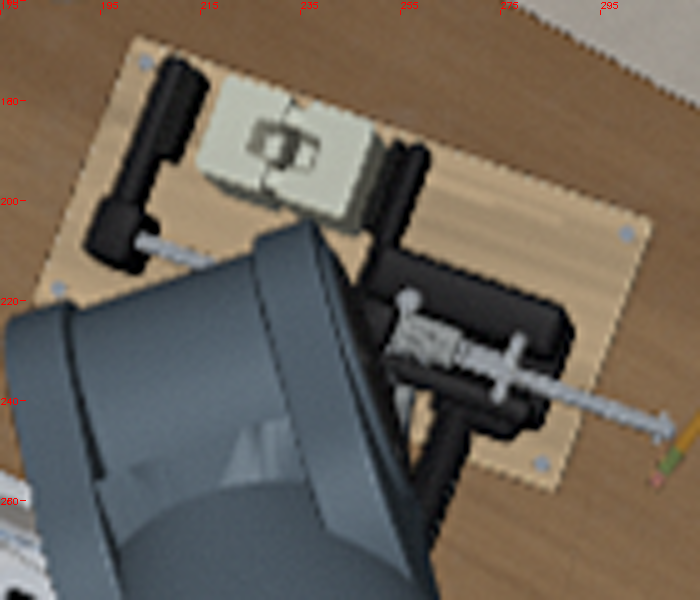

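The stroke works: the jaw tip moved from crop x 165 to 180, about 6 mm. The tool is creeping upward, so I'll go back, re-level and measure the correction.

```bash
python3 -m jog '[{"gripper":0,"offset":[-0.2,-2.9,0.9],"angular":[0,0,0]},{"gripper":0,"offset":[0,0,0.2],"angular":[0,0,0]}]'; python3 -c "
from h import *
to(W(-.085,-.012,.036),EX)"
```

```text
clock: 2.82
ee_pos: [0.465, 0.1799, 0.0374]
tcp_rot: [-3.077, 0.555, -0.025]
force: [-1.0, -0.3, 0.6]
finger_gap: -0.0003
t 2.83 p [0.465  0.1799 0.0374] clamp -0.0825 -0.0074 0.0374 F clamp -0.8 -0.6 0.6 gap -0.0003
shift cm now [-0.25  0.46  0.13] after turn [-0.25  0.46  0.14] turn deg [-1.   -0.75 -0.43]
tool axes
 [[ 0.94 -0.35  0.02]
 [-0.35 -0.94  0.01]
 [ 0.01 -0.02 -1.  ]] 
target axes
 [[ 0.94 -0.34  0.  ]
 [-0.34 -0.94  0.  ]
 [ 0.   -0.   -1.  ]]
```

```bash
python3 -m jog '[{"gripper":0,"offset":[-0.2,1.6,0.2],"angular":[-0.9,-0.7,-0.4]},{"gripper":0,"offset":[0,1.5,0.3],"angular":[0,0,0]},{"gripper":0,"offset":[0,0.4,0.2],"angular":[0,0,0]},{"gripper":0,"offset":[0,-3.4,0.2],"angular":[0,0,0]},{"gripper":0,"offset":[0,0,0],"angular":[0,0,0]},{"gripper":0,"offset":[0,0,0],"angular":[0,0,0]}]'; python3 -c "
from h import *
to(W(-.085,-.010,.036),EX)"; python3 -m jog '[{"gripper":0,"offset":[0,1.6,0.1],"angular":[-0.3,-0.2,0]},{"gripper":0,"offset":[0,1.5,0.2],"angular":[0,0,0]},{"gripper":0,"offset":[0,0.4,0.2],"angular":[0,0,0]}]';python3 -c "
from h import *
to(W(-.085,-.010,.036),EX)
crop(robot.grab_frame('top'),175,160,140,120,5,'pics/c6.png')"
```

```text
clock: 3.58
ee_pos: [0.4652, 0.1783, 0.0345]
tcp_rot: [-3.081, 0.543, -0.009]
force: [0.3, -0.8, 0.7]
finger_gap: -0.0001
t 3.58 p [0.4652 0.1783 0.0345] clamp -0.0819 -0.0089 0.0345 F clamp 0.5 -0.6 0.7 gap -0.0001
shift cm now [-0.31  0.11 -0.15] after turn [-0.31  0.11 -0.15] turn deg [-0.78 -0.21  0.02]
tool axes
 [[ 0.94 -0.34  0.01]
 [-0.34 -0.94  0.01]
 [ 0.   -0.01 -1.  ]] 
target axes
 [[ 0.94 -0.34  0.  ]
 [-0.34 -0.94  0.  ]
 [ 0.   -0.   -1.  ]]
clock: 3.95
ee_pos: [0.4562, 0.1485, 0.0324]
tcp_rot: [-3.07, 0.536, -0.009]
force: [-1.3, 55.4, 18.9]
finger_gap: 0.0003
t 3.95 p [0.4562 0.1485 0.0324] clamp -0.0801 -0.0399 0.0324 F clamp -20.2 51.6 18.9 gap 0.0003
shift cm now [-0.48 -3.   -0.29] after turn [-0.49 -2.99 -0.36] turn deg [-1.47 -0.08  0.18]
tool axes
 [[ 0.94 -0.34  0.01]
 [-0.34 -0.94  0.02]
 [ 0.   -0.03 -1.  ]] 
target axes
 [[ 0.94 -0.34  0.  ]
 [-0.34 -0.94  0.  ]
 [ 0.   -0.   -1.  ]]
```

View pics/c6.png

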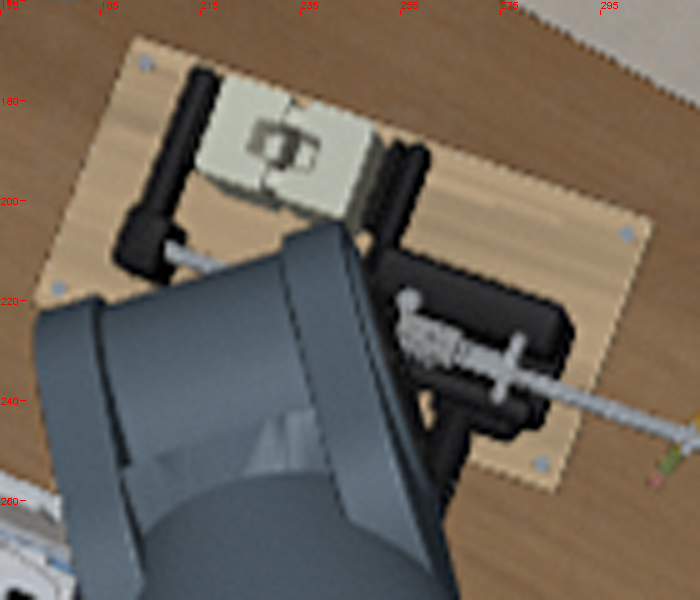

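Trigger home is at TCP y ≈ -39.5 mm. The force there was the trigger against its stop, so I'll stop at -37.5 from now on. The jaw is now about at the mould, so I'll feel the force within each stroke.

```bash
python3 -m jog '[{"gripper":0,"offset":[-0.4,-3.1,-0.2],"angular":[-1.4,0,0]},{"gripper":0,"offset":[0,0,0],"angular":[0,0,0]},{"gripper":0,"offset":[0,0,0],"angular":[0,0,0]}]'; python3 -c "
from h import *
to(W(-.085,-.010,.036),EX)"; python3 -m jog '[{"gripper":0,"offset":[0,1.2,0.1],"angular":[0,0,0]},{"gripper":0,"offset":[0,0.7,0.1],"angular":[0,0,0]}]';python3 -c "
from h import *
st()";python3 -m jog '[{"gripper":0,"offset":[0,0.4,0.1],"angular":[0,0,0]}]';python3 -c "
from h import *
st()"
```

```text
clock: 4.38
ee_pos: [0.4619, 0.1765, 0.0359]
tcp_rot: [-3.093, 0.543, -0.001]
force: [-0.2, 0.4, 1.3]
finger_gap: 0.0
t 4.38 p [0.4619 0.1765 0.0359] clamp -0.0843 -0.0116 0.0359 F clamp -0.3 0.3 1.3 gap 0.0
shift cm now [-0.07 -0.16 -0.01] after turn [-0.07 -0.16 -0.01] turn deg [-0.07 -0.04  0.09]
tool axes
 [[ 0.94 -0.34  0.  ]
 [-0.34 -0.94  0.  ]
 [ 0.   -0.   -1.  ]] 
target axes
 [[ 0.94 -0.34  0.  ]
 [-0.34 -0.94  0.  ]
 [ 0.   -0.   -1.  ]]
clock: 4.62
ee_pos: [0.4553, 0.1571, 0.0342]
tcp_rot: [-3.091, 0.543, -0.002]
force: [2.7, 8.7, 5.4]
finger_gap: -0.0
t 4.62 p [0.4553 0.1571 0.0342] clamp -0.0839 -0.0322 0.0342 F clamp -0.4 9.1 5.4 gap -0.0
clock: 4.75
ee_pos: [0.4542, 0.1526, 0.0336]
tcp_rot: [-3.089, 0.544, -0.004]
force: [2.9, 8.1, 5.7]
finger_gap: 0.0001
t 4.75 p [0.4542 0.1526 0.0336] clamp -0.0834 -0.0367 0.0336 F clamp -0.0 8.6 5.7 gap 0.0001
```

```bash
python3 -m jog '[{"gripper":0,"offset":[-0.1,-2.5,-0.2],"angular":[-0.4,0,0]},{"gripper":0,"offset":[0,0,0],"angular":[0,0,0]},{"gripper":0,"offset":[0,0,0],"angular":[0,0,0]}]'; python3 -c "
from h import *
to(W(-.085,-.010,.036),EX)
crop(robot.grab_frame('top'),175,160,140,120,5,'pics/c7.png')"; python3 -m jog '[{"gripper":0,"offset":[0,1.2,0],"angular":[0,0,0]},{"gripper":0,"offset":[0,0.7,0],"angular":[0,0,0]}]';python3 -c "
from h import *
st()";python3 -m jog '[{"gripper":0,"offset":[0,0.4,0],"angular":[0,0,0]}]';python3 -c "
from h import *
st()
crop(robot.grab_frame('top'),175,160,140,120,5,'pics/c8.png')"
```

```text
clock: 5.12
ee_pos: [0.4602, 0.1727, 0.0353]
tcp_rot: [3.089, -0.549, -0.0]
force: [0.4, -0.8, -0.2]
finger_gap: 0.0003
t 5.12 p [0.4602 0.1727 0.0353] clamp -0.0846 -0.0158 0.0353 F clamp 0.7 -0.6 -0.2 gap 0.0003
shift cm now [-0.04 -0.58 -0.07] after turn [-0.04 -0.58 -0.07] turn deg [ 0.23 -0.03 -0.17]
tool axes
 [[ 0.94 -0.34 -0.  ]
 [-0.34 -0.94 -0.  ]
 [ 0.    0.   -1.  ]] 
target axes
 [[ 0.94 -0.34  0.  ]
 [-0.34 -0.94  0.  ]
 [ 0.   -0.   -1.  ]]
clock: 5.42
ee_pos: [0.4541, 0.1547, 0.0357]
tcp_rot: [3.093, -0.549, 0.001]
force: [7.9, 10.8, -6.6]
finger_gap: 0.0
t 5.42 p [0.4541 0.1547 0.0357] clamp -0.0842 -0.0348 0.0357 F clamp 3.7 12.8 -6.6 gap 0.0
clock: 5.55
ee_pos: [0.4532, 0.1511, 0.036]
tcp_rot: [-3.091, 0.549, -0.003]
force: [8.6, 19.9, -8.1]
finger_gap: 0.0001
t 5.55 p [0.4532 0.1511 0.036 ] clamp -0.0838 -0.0385 0.036 F clamp 1.3 21.6 -8.1 gap 0.0001
```

View pics/c8.png

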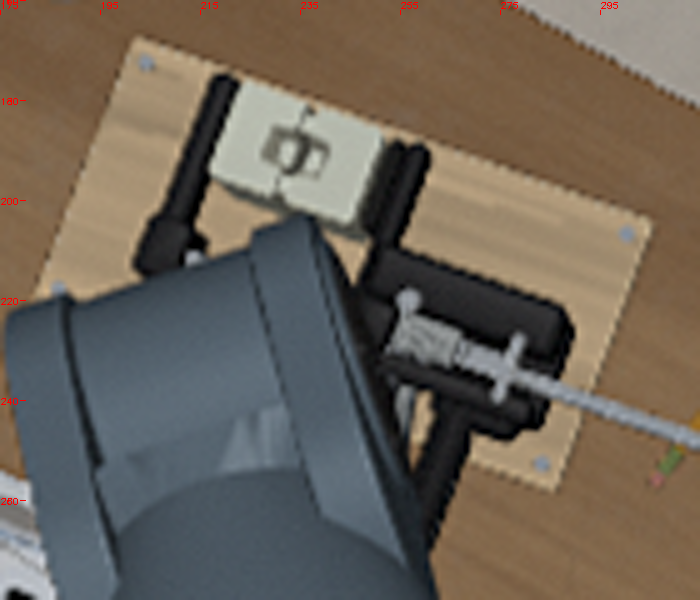

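The seam is nearly shut, and the mould's front edge has moved from crop x 235 to about 242. The next stroke gets finer steps.

```bash
python3 -m jog '[{"gripper":0,"offset":[-0.1,-2.7,0],"angular":[0,0,0]},{"gripper":0,"offset":[0,0,0],"angular":[0,0,0]},{"gripper":0,"offset":[0,0,0],"angular":[0,0,0]}]'; python3 -c "
from h import *
st()
crop(robot.grab_frame('top'),175,160,140,120,5,'pics/c9.png')"; python3 -m jog '[{"gripper":0,"offset":[0,1.0,0],"angular":[0,0,0]},{"gripper":0,"offset":[0,0.4,0],"angular":[0,0,0]}]';python3 -c "
from h import *
st()"
```

```text
clock: 5.98
ee_pos: [0.4606, 0.1746, 0.036]
tcp_rot: [-3.09, 0.551, -0.002]
force: [0.3, -0.4, -0.7]
finger_gap: -0.0
t 5.97 p [0.4606 0.1746 0.036 ] clamp -0.0849 -0.0139 0.036 F clamp 0.4 -0.3 -0.7 gap -0.0
clock: 6.28
ee_pos: [0.4557, 0.161, 0.0362]
tcp_rot: [-3.087, 0.55, -0.002]
force: [2.1, 9.8, -3.5]
finger_gap: -0.0004
t 6.28 p [0.4557 0.161  0.0362] clamp -0.0849 -0.0283 0.0362 F clamp -1.4 9.9 -3.5 gap -0.0004
```

```bash
python3 -m jog '[{"gripper":0,"offset":[0,0.2,0],"angular":[0,0,0]}]';python3 -c "
from h import *
st()"; python3 -m jog '[{"gripper":0,"offset":[0,0.2,0],"angular":[0,0,0]}]';python3 -c "
from h import *
st()"
```

```text
clock: 6.4
ee_pos: [0.4551, 0.1592, 0.0364]
tcp_rot: [-3.085, 0.55, -0.003]
force: [3.4, 9.1, -7.2]
finger_gap: -0.0001
t 6.4 p [0.4551 0.1592 0.0364] clamp -0.0848 -0.0303 0.0364 F clamp 0.0 9.8 -7.2 gap -0.0001
clock: 6.52
ee_pos: [0.4545, 0.1574, 0.0365]
tcp_rot: [-3.083, 0.549, -0.003]
force: [4.1, 10.1, -5.6]
finger_gap: -0.0002
t 6.53 p [0.4545 0.1574 0.0365] clamp -0.0847 -0.0321 0.0365 F clamp 0.4 10.9 -5.6 gap -0.0002
```

View pics/c9.png

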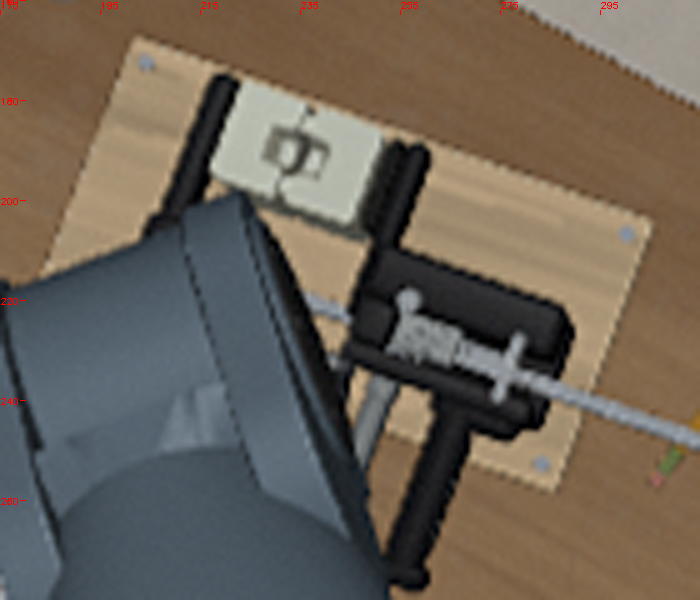

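```bash
for i in 1; do python3 -m jog '[{"gripper":0,"offset":[0,0.2,0],"angular":[0,0,0]}]' >/dev/null;python3 -c "
from h import *
st()"; done; python3 -m jog '[{"gripper":0,"offset":[0,0.15,0],"angular":[0,0,0]}]' >/dev/null;python3 -c "
from h import *
st()"
```

```text
t 6.65 p [0.454  0.1557 0.0365] clamp -0.0846 -0.0339 0.0365 F clamp 1.1 11.5 -7.9 gap 0.0
t 6.78 p [0.4537 0.1544 0.0366] clamp -0.0845 -0.0352 0.0366 F clamp 0.8 11.0 -6.5 gap -0.0001
```

```bash
python3 -m jog '[{"gripper":0,"offset":[0,0.2,0],"angular":[0,0,0]}]' >/dev/null;python3 -c "
from h import *
st()
crop(robot.grab_frame('top'),175,160,140,120,5,'pics/c10.png')"; python3 -m jog '[{"gripper":0,"offset":[0,-2.4,0],"angular":[0,0,0]},{"gripper":0,"offset":[0,0,0],"angular":[0,0,0]},{"gripper":0,"offset":[0,0,0],"angular":[0,0,0]}]' >/dev/null; python3 -c "
from h import *
st()
crop(robot.grab_frame('top'),175,160,140,120,5,'pics/c11.png')";  python3 -m jog '[{"gripper":0,"offset":[0,1.0,0],"angular":[0,0,0]}]' >/dev/null;python3 -c "
from h import *
st()"
```

```text
t 6.9 p [0.4533 0.1528 0.0367] clamp -0.0843 -0.0369 0.0367 F clamp 0.5 12.5 -5.9 gap -0.0001
t 7.33 p [0.4605 0.1729 0.0371] clamp -0.0844 -0.0156 0.0371 F clamp 0.2 -0.1 0.2 gap 0.0001
t 7.5 p [0.4571 0.1636 0.0371] clamp -0.0845 -0.0255 0.0371 F clamp -1.9 9.8 3.4 gap 0.0001
```

View pics/c11.png

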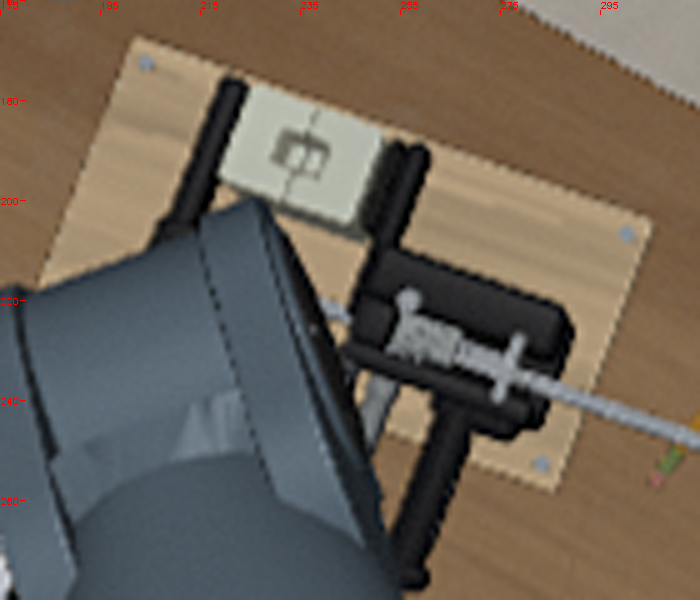

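The seam is down to a thin line (crop (290,180)-(318,112)). I'll continue in fine steps, watching for a force rise.

```bash
for k in a; do python3 -m jog '[{"gripper":0,"offset":[0,0.25,0],"angular":[0,0,0]}]' >/dev/null;python3 -c "
from h import *
st()"; done; python3 -m jog '[{"gripper":0,"offset":[0,0.25,0],"angular":[0,0,0]}]' >/dev/null;python3 -c "
from h import *
st()"
```

```text
t 7.62 p [0.4562 0.1611 0.0373] clamp -0.0844 -0.0281 0.0373 F clamp -1.3 11.2 -3.3 gap -0.0001
t 7.75 p [0.4555 0.159  0.0375] clamp -0.0843 -0.0303 0.0375 F clamp -0.4 12.6 -6.8 gap -0.0
```

```bash
python3 -m jog '[{"gripper":0,"offset":[0,0.2,0],"angular":[0,0,0]}]' >/dev/null;python3 -c "
from h import *
st()"
```

```text
t 7.88 p [0.4551 0.1576 0.0376] clamp -0.0843 -0.0318 0.0376 F clamp -0.2 14.3 -8.9 gap -0.0001
```

```bash
python3 -m jog '[{"gripper":0,"offset":[0,0.18,0],"angular":[0,0,0]}]' >/dev/null;python3 -c "
from h import *
st()"
```

```text
t 8.0 p [0.4548 0.1565 0.0377] clamp -0.0842 -0.0329 0.0377 F clamp 1.5 16.8 -9.2 gap -0.0003
```

```bash
python3 -m jog '[{"gripper":0,"offset":[0,0.15,0],"angular":[0,0,0]}]' >/dev/null;python3 -c "
from h import *
st()"
```

```text
t 8.12 p [0.4546 0.1559 0.0377] clamp -0.0842 -0.0336 0.0377 F clamp 0.2 17.0 -9.8 gap 0.0001
```

```bash
python3 -m jog '[{"gripper":0,"offset":[0,0.2,0],"angular":[0,0,0]}]' >/dev/null;python3 -c "
from h import *
st()"
```

```text
t 8.25 p [0.4543 0.1549 0.0378] clamp -0.0841 -0.0346 0.0378 F clamp -0.2 18.1 -11.0 gap -0.0
```

```bash
python3 -m jog '[{"gripper":0,"offset":[0,0.15,0],"angular":[0,0,0]}]' >/dev/null;python3 -c "
from h import *
st()
crop(robot.grab_frame('top'),175,160,140,120,5,'pics/c12.png')"
```

```text
t 8.38 p [0.4542 0.1545 0.0378] clamp -0.0841 -0.0349 0.0378 F clamp -0.1 19.2 -10.9 gap -0.0001
```

View pics/c12.png

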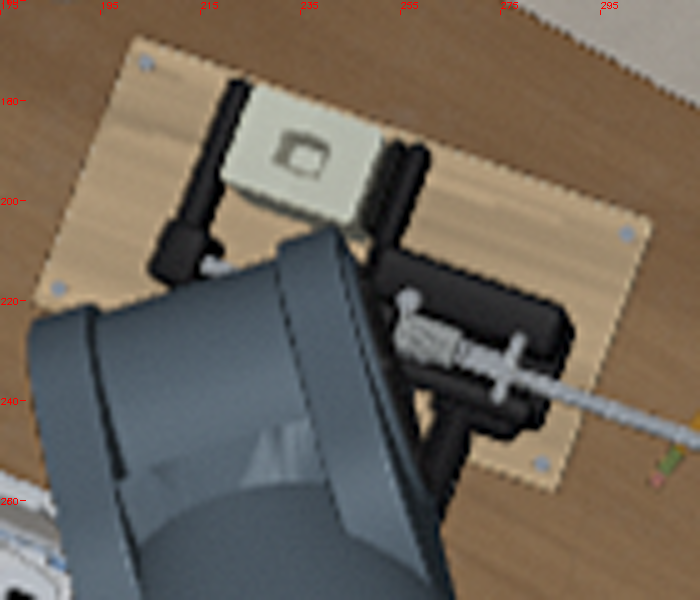

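The seam is shut, with no line visible. I'll let go and make one more 20 N stroke.

```bash
python3 -m jog '[{"gripper":0,"offset":[0,-2.2,0.2],"angular":[0,0,0]},{"gripper":0,"offset":[0,0,0],"angular":[0,0,0]},{"gripper":0,"offset":[0,0,0],"angular":[0,0,0]},{"gripper":0,"offset":[0,0,0],"angular":[0,0,0]},{"gripper":0,"offset":[0,1.0,0],"angular":[0,0,0]}]' >/dev/null; python3 -c "
from h import *
st()";  python3 -m jog '[{"gripper":0,"offset":[0,0.2,0],"angular":[0,0,0]}]' >/dev/null;python3 -c "
from h import *
st()"
```

```text
t 9.05 p [0.4577 0.1646 0.0364] clamp -0.0842 -0.0242 0.0364 F clamp -3.2 10.6 6.1 gap -0.0002
t 9.18 p [0.4571 0.1631 0.0367] clamp -0.0842 -0.0259 0.0367 F clamp -3.3 13.3 -1.0 gap 0.0001
```

```bash
 python3 -m jog '[{"gripper":0,"offset":[0,0.2,0],"angular":[0,0,0]}]' >/dev/null;python3 -c "
from h import *
st()"
```

```text
t 9.3 p [0.4566 0.1619 0.0369] clamp -0.0843 -0.0271 0.0369 F clamp -2.4 14.9 -5.7 gap 0.0003
```

```bash
 python3 -m jog '[{"gripper":0,"offset":[0,0.2,0],"angular":[0,0,0]}]' >/dev/null;python3 -c "
from h import *
st()"
```

```text
t 9.43 p [0.4562 0.161  0.037 ] clamp -0.0843 -0.0282 0.037 F clamp -1.1 16.8 -8.5 gap -0.0002
```

```bash
 python3 -m jog '[{"gripper":0,"offset":[0,0.2,0],"angular":[0,0,0]}]' >/dev/null;python3 -c "
from h import *
st()"
```

```text
t 9.55 p [0.456  0.1602 0.0372] clamp -0.0843 -0.029 0.0372 F clamp -0.9 17.5 -10.1 gap -0.0
```

```bash
 python3 -m jog '[{"gripper":0,"offset":[0,0.2,0],"angular":[0,0,0]}]' >/dev/null;python3 -c "
from h import *
st()"
```

```text
t 9.68 p [0.4557 0.1595 0.0372] clamp -0.0843 -0.0297 0.0372 F clamp -0.7 18.9 -10.6 gap 0.0003
```

```bash
 python3 -m jog '[{"gripper":0,"offset":[0,0.22,0],"angular":[0,0,0]}]' >/dev/null;python3 -c "
from h import *
st()"
```

```text
t 9.8 p [0.4555 0.1588 0.0373] clamp -0.0843 -0.0305 0.0373 F clamp -1.0 20.0 -10.4 gap 0.0003
```

```bash
 python3 -m jog '[{"gripper":0,"offset":[0,0.22,0],"angular":[0,0,0]}]' >/dev/null;python3 -c "
from h import *
st()"
```

```text
t 9.93 p [0.4553 0.1581 0.0373] clamp -0.0843 -0.0312 0.0373 F clamp -0.3 21.8 -10.6 gap -0.0002
```

```bash
 python3 -m jog '[{"gripper":0,"offset":[0,-2.2,0.1],"angular":[0,0,0]},{"gripper":0,"offset":[0,0,0],"angular":[0,0,0]},{"gripper":0,"offset":[0,0,0],"angular":[0,0,0]},{"gripper":0,"offset":[0,0,0],"angular":[0,0,0]}]' >/dev/null;python3 -c "
from h import *
st()
crop(robot.grab_frame('top'),175,160,140,120,5,'pics/c13.png')
crop(robot.grab_frame('scene'),200,150,140,110,5,'pics/c14.png')"
```

```text
t 10.43 p [0.4622 0.1777 0.0377] clamp -0.0845 -0.0104 0.0377 F clamp -0.1 -0.1 -0.1 gap 0.0003
```

View pics/c13.png

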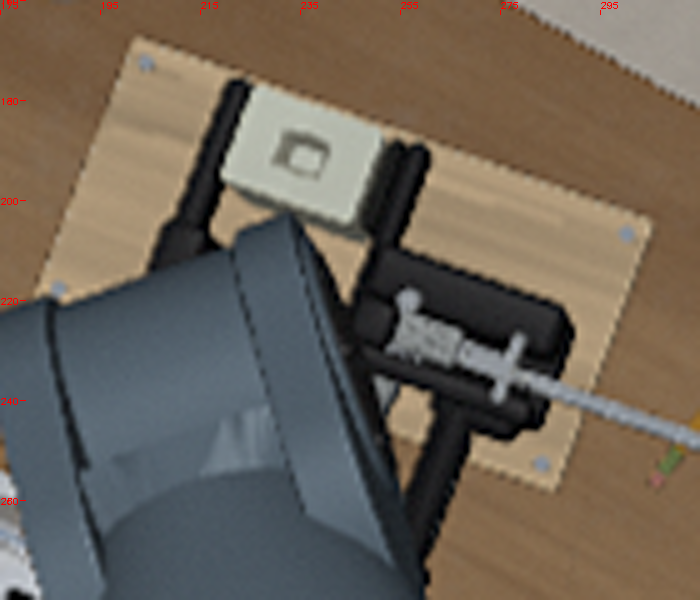

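View pics/c14.png

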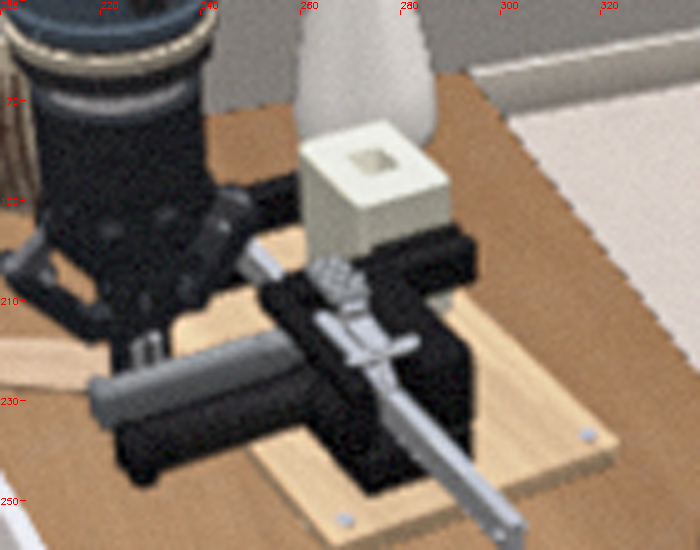

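Released, the trigger is back at rest, the seam is shut and the tab stands up under load. One more check stroke, kept within 20 N, to confirm the clamping force has saturated.

```bash
 python3 -m jog '[{"gripper":0,"offset":[0,1.2,0],"angular":[0,0,0]},{"gripper":0,"offset":[0,0.2,0],"angular":[0,0,0]},{"gripper":0,"offset":[0,0.2,0],"angular":[0,0,0]}]' >/dev/null;python3 -c "
from h import *
st()"
```

```text
t 10.9 p [0.4572 0.1635 0.0375] clamp -0.0843 -0.0255 0.0375 F clamp -3.1 13.0 -2.3 gap 0.0001
```

```bash
 python3 -m jog '[{"gripper":0,"offset":[0,0.2,0],"angular":[0,0,0]},{"gripper":0,"offset":[0,0.2,0],"angular":[0,0,0]}]' >/dev/null;python3 -c "
from h import *
st()"
```

```text
t 11.15 p [0.4563 0.1614 0.0378] clamp -0.0844 -0.0277 0.0378 F clamp -2.7 17.1 -6.7 gap -0.0001
```

The force curve repeats the previous stroke (17 N at -28 mm), so it has saturated. I'll let go, rise clear, and look at the tab.

```bash
 python3 -m jog '[{"gripper":0,"offset":[0,-2.0,0],"angular":[0,0,0]},{"gripper":0,"offset":[0,0,0],"angular":[0,0,0]},{"gripper":0,"offset":[0,0,0],"angular":[0,0,0]},{"gripper":0,"offset":[0,0,0],"angular":[0,0,0]},{"gripper":0,"offset":[0,0,-5],"angular":[0,0,0]},{"gripper":0,"offset":[0,0,-5],"angular":[0,0,0]},{"gripper":0,"offset":[0,0,-4],"angular":[0,0,0]},{"gripper":0,"offset":[0,0,0],"angular":[0,0,0]}]';python3 -c "
from h import *
to(W(.0015,-.054,.13),EX)
a=robot.grab_frame('top');b=robot.grab_frame('scene')
crop(a,245,205,50,45,14,'pics/c15.png')
crop(b,240,185,60,50,12,'pics/c16.png')
for y in(-.036,-.071,-.097):
  for z in (.08,.1): print(y,z,proj('top',[W(.0015,y,z)]).round(1),proj('scene',[W(.0015,y,z)]).round(1))"
```

```text
clock: 12.15
ee_pos: [0.4583, 0.1667, 0.1823]
tcp_rot: [-3.021, 0.526, -0.008]
force: [1.0, 0.2, -0.8]
finger_gap: -0.0001
t 12.15 p [0.4583 0.1667 0.1823] clamp -0.0844 -0.0221 0.1823 F clamp 0.9 0.5 -0.8 gap -0.0001
shift cm now [8.61 3.61 4.9 ] after turn [8.59 3.19 5.23] turn deg [-4.3   0.46  0.24]
tool axes
 [[ 0.94 -0.34  0.02]
 [-0.34 -0.94  0.07]
 [-0.01 -0.07 -1.  ]] 
target axes
 [[ 0.94 -0.34  0.  ]
 [-0.34 -0.94  0.  ]
 [ 0.   -0.   -1.  ]]
-0.036 0.08 [[253.9 225. ]] [[264.5 208.1]]
-0.036 0.1 [[253. 224.]] [[264.  200.9]]
-0.071 0.08 [[266.7 229.5]] [[271.3 215. ]]
-0.071 0.1 [[266.  228.7]] [[270.8 207.7]]
-0.097 0.08 [[276.2 232.9]] [[276.5 220.3]]
-0.097 0.1 [[275.6 232.1]] [[276.1 213. ]]
```

View pics/c15.png

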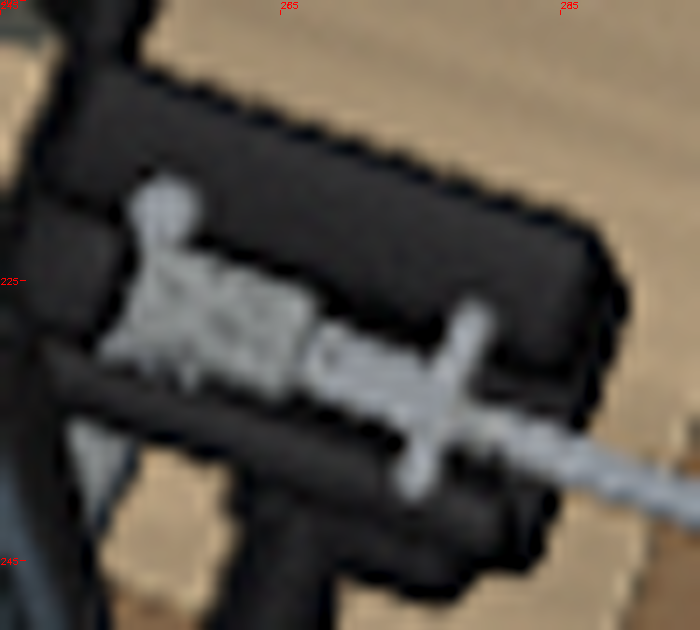

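View pics/c16.png

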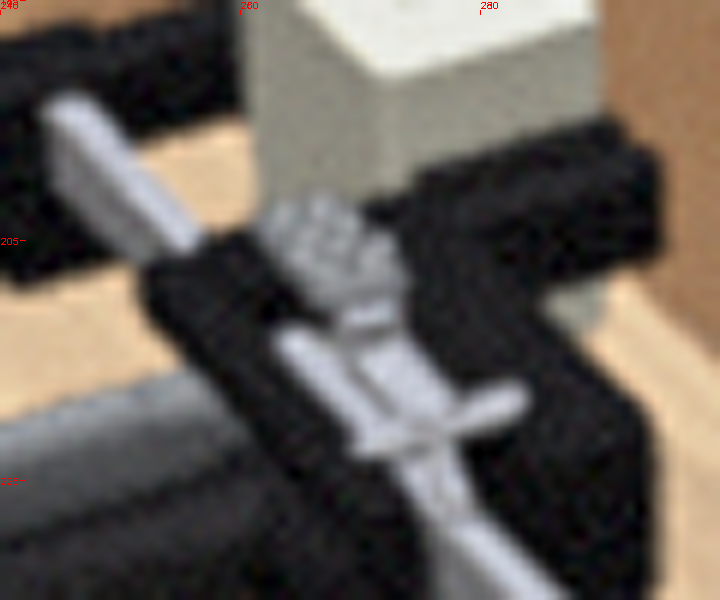

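The tab's centre is at top px (260,228), i.e. clamp about (-1,-53) mm. The round screw next to it is hidden behind the tab in the scene view, so it lies low. I'll re-level and go above the tab.

```bash
 python3 -m jog '[{"gripper":0,"offset":[4.3,1.6,1.5],"angular":[-4.3,0.4,0.2]},{"gripper":0,"offset":[4.2,1.5,2],"angular":[0,0,0]},{"gripper":0,"offset":[0,0,0.5],"angular":[0,0,0]},{"gripper":0,"offset":[0,0,0],"angular":[0,0,0]}]';python3 -c "
from h import *
to(W(-.001,-.053,.110),EX)
b=robot.grab_frame('scene')
crop(b,230,150,70,80,8,'pics/c17.png')"
```

```text
clock: 12.75
ee_pos: [0.5252, 0.1075, 0.1314]
tcp_rot: [3.088, -0.542, -0.019]
force: [0.4, -0.2, 0.3]
finger_gap: 0.0
t 12.75 p [0.5252 0.1075 0.1314] clamp -0.0013 -0.0548 0.1314 F clamp 0.5 -0.0 0.3 gap 0.0
shift cm now [ 0.05 -0.2   2.14] after turn [ 0.03 -0.18  2.14] turn deg [0.5  0.61 0.1 ]
tool axes
 [[ 0.94 -0.34 -0.01]
 [-0.34 -0.94 -0.  ]
 [-0.01  0.01 -1.  ]] 
target axes
 [[ 0.94 -0.34  0.  ]
 [-0.34 -0.94  0.  ]
 [ 0.   -0.   -1.  ]]
```

View pics/c17.png

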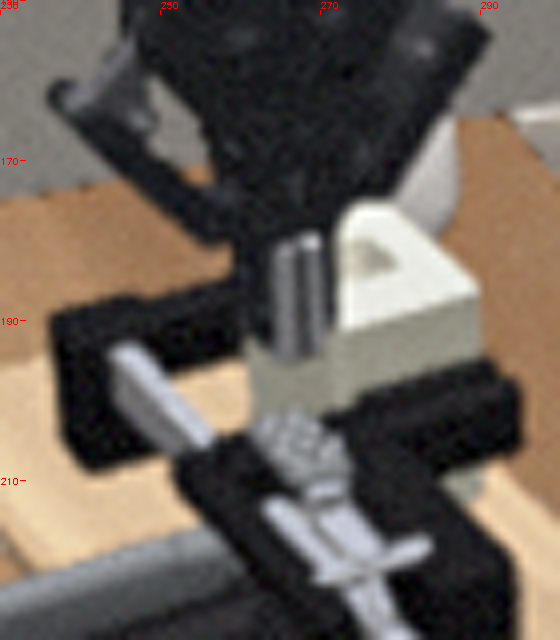

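The fingers are right above the tab. Pressing down.

```bash
 python3 -m jog '[{"gripper":0,"offset":[0,-0.2,2.4],"angular":[0.5,0.6,0.1]},{"gripper":0,"offset":[0,0,0.8],"angular":[0,0,0]}]' >/dev/null;python3 -c "
from h import *
st()";python3 -m jog '[{"gripper":0,"offset":[0,0,0.5],"angular":[0,0,0]},{"gripper":0,"offset":[0,0,0.5],"angular":[0,0,0]}]' >/dev/null;python3 -c "
from h import *
st()"
```

```text
t 13.05 p [0.5251 0.1105 0.1   ] clamp -0.0024 -0.0521 0.1 F clamp -0.5 -0.3 0.6 gap 0.0
t 13.3 p [0.5256 0.1115 0.0911] clamp -0.0023 -0.051 0.0911 F clamp -0.7 3.5 3.9 gap 0.0002
```

```bash
 python3 -m jog '[{"gripper":0,"offset":[0,0,0.3],"angular":[0,0,0]},{"gripper":0,"offset":[0,0,0.1],"angular":[0,0,0]},{"gripper":0,"offset":[0,0,0],"angular":[0,0,0]}]' >/dev/null;python3 -c "
from h import *
st()
crop(robot.grab_frame('scene'),200,150,140,110,5,'pics/c18.png')"
```

```text
t 13.68 p [0.5261 0.112  0.0884] clamp -0.002 -0.0503 0.0884 F clamp -3.1 0.3 4.8 gap -0.0002
```

View pics/c18.png

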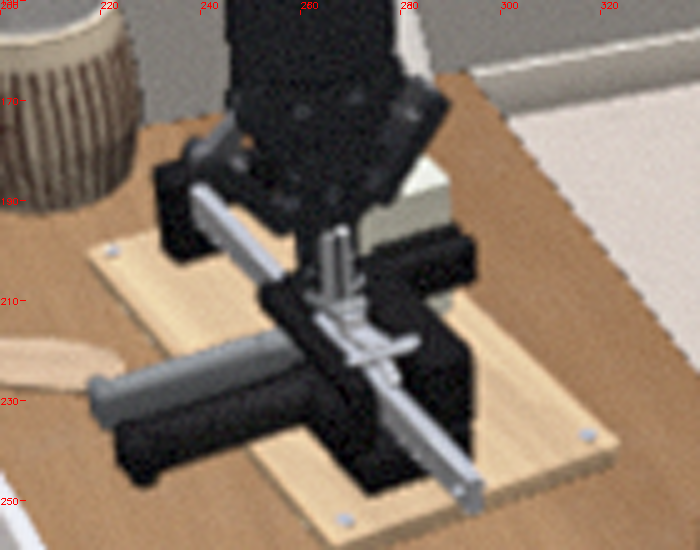

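The jaw is running back: the bar's near end has moved from crop (520,530) to (470,490). I'll keep pressing.

```bash
 python3 -m jog '[{"gripper":0,"offset":[0,0,0.15],"angular":[0,0,0]},{"gripper":0,"offset":[0,0,0.05],"angular":[0,0,0]},{"gripper":0,"offset":[0,0,0.05],"angular":[0,0,0]},{"gripper":0,"offset":[0,0,0.05],"angular":[0,0,0]},{"gripper":0,"offset":[0,0,0.05],"angular":[0,0,0]},{"gripper":0,"offset":[0,0,0.05],"angular":[0,0,0]},{"gripper":0,"offset":[0,0,0.05],"angular":[0,0,0]},{"gripper":0,"offset":[0,0,0.05],"angular":[0,0,0]}]' >/dev/null;python3 -c "
from h import *
st()
crop(robot.grab_frame('scene'),200,150,140,110,5,'pics/c19.png')";python3 -m jog '[{"gripper":0,"offset":[0,0,-3],"angular":[0,0,0]},{"gripper":0,"offset":[0,0,-6],"angular":[0,0,0]},{"gripper":6.6,"offset":[0,-3,-3],"angular":[0,0,0]},{"gripper":6.6,"offset":[0,0,0],"angular":[0,0,0]}]'>/dev/null; python3 -c "
from h import *
to(W(.070,.037,.19),EX)
crop(robot.grab_frame('top'),175,160,140,120,5,'pics/c20.png')"
```

```text
t 14.72 p [0.5261 0.1121 0.0882] clamp -0.0019 -0.0502 0.0882 F clamp -4.5 -0.3 8.8 gap -0.0001
t 15.28 p [0.5349 0.1392 0.2116] clamp -0.003 -0.0218 0.2116 F clamp 0.2 -0.8 -1.0 gap 0.0356
shift cm now [ 7.3  -5.86  2.21] after turn [ 7.3  -5.88  2.16] turn deg [-0.17 -0.29  0.08]
tool axes
 [[ 0.94 -0.34  0.01]
 [-0.34 -0.94  0.  ]
 [ 0.01 -0.   -1.  ]] 
target axes
 [[ 0.94 -0.34  0.  ]
 [-0.34 -0.94  0.  ]
 [ 0.   -0.   -1.  ]]
```

View pics/c19.png

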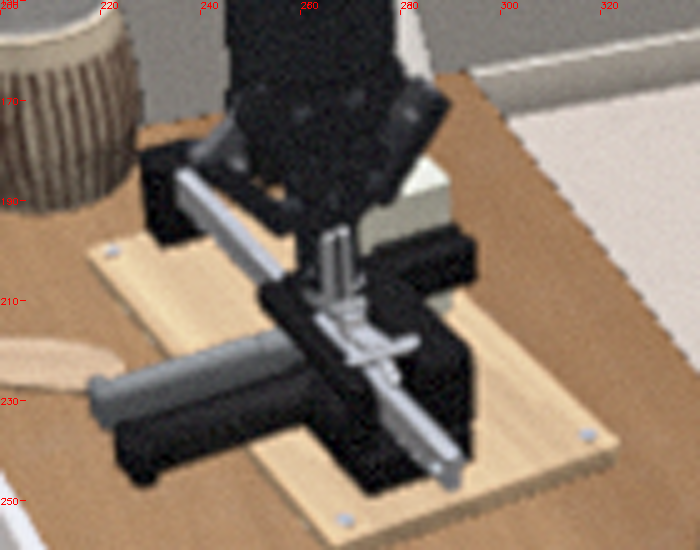

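View pics/c20.png

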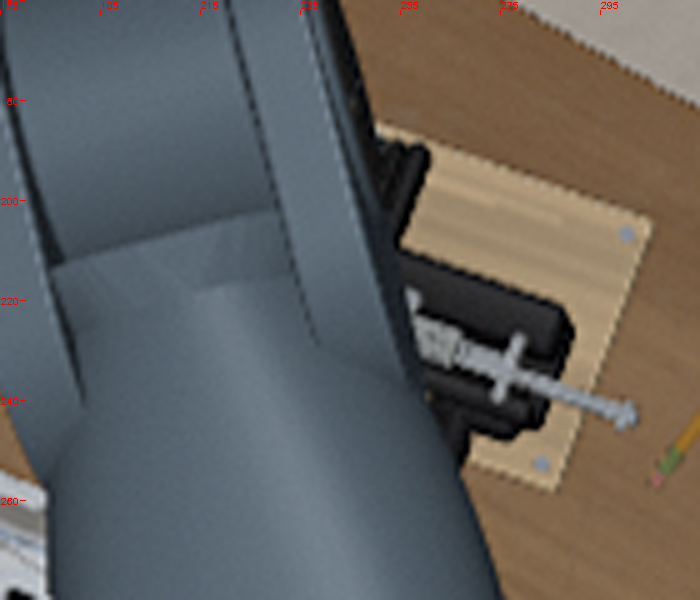

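The jaw is fully open: the bar end is back at crop (630,413), beyond where it started. The mould's top corners come from the unobstructed picture c13: (255,84), (387,135), (352,226), (221,178).

```bash
python3 - <<'E'
from h import *
q=np.array([ray("top",175+x/5,160+y/5,.095) for x,y in[(255,84),(387,135),(352,226),(221,178)]])
print([(round(p@EX-CX,4),round(p@EY-CY,4)) for p in q], (q.mean(0)@EX-CX).round(4),(q.mean(0)@EY-CY).round(4))
print([round(float(np.degrees(np.arctan2(*(q[i]-q[j])[[1,0]]))),1) for i,j in((0,1),(3,2),(0,3),(1,2))])
to(W(.070,.037,.16),EX)
E
```

```text
[(np.float64(0.093), np.float64(0.0727)), (np.float64(0.0909), np.float64(-0.0005)), (np.float64(0.0407), np.float64(-0.0)), (np.float64(0.0414), np.float64(0.0718))] 0.0665 0.036
[68.4, 69.5, -19.1, -20.5]
t 15.32 p [0.5341 0.1382 0.2104] clamp -0.0034 -0.0229 0.2104 F clamp -0.3 -0.7 -0.5 gap 0.0433
shift cm now [ 7.32 -5.98  5.08] after turn [ 7.34 -5.99  5.04] turn deg [-0.09 -0.22  0.06]
tool axes
 [[ 0.94 -0.34  0.  ]
 [-0.34 -0.94  0.  ]
 [ 0.   -0.   -1.  ]] 
target axes
 [[ 0.94 -0.34  0.  ]
 [-0.34 -0.94  0.  ]
 [ 0.   -0.   -1.  ]]
```

```bash
 python3 -m jog '[{"gripper":7.2,"offset":[3.5,-3.0,1],"angular":[0,0,0]},{"gripper":7.2,"offset":[3.5,-2.9,1],"angular":[0,0,0]},{"gripper":7.2,"offset":[0,0,2],"angular":[0,0,0]},{"gripper":7.2,"offset":[0,0,0],"angular":[0,0,0]}]' >/dev/null;python3 -c "
from h import *
to(W(.067,.036,.036),EX)
crop(robot.grab_frame('scene'),200,130,140,110,5,'pics/c21.png')"
```

```text
t 15.82 p [0.62   0.1669 0.1644] clamp 0.0675 0.0334 0.1644 F clamp -0.7 0.8 0.6 gap 0.0722
shift cm now [-0.03 -0.32 12.84] after turn [-0.05 -0.26 12.84] turn deg [ 0.24  0.09 -0.03]
tool axes
 [[ 0.94 -0.34 -0.  ]
 [-0.34 -0.94 -0.  ]
 [-0.    0.   -1.  ]] 
target axes
 [[ 0.94 -0.34  0.  ]
 [-0.34 -0.94  0.  ]
 [ 0.   -0.   -1.  ]]
```

View pics/c21.png

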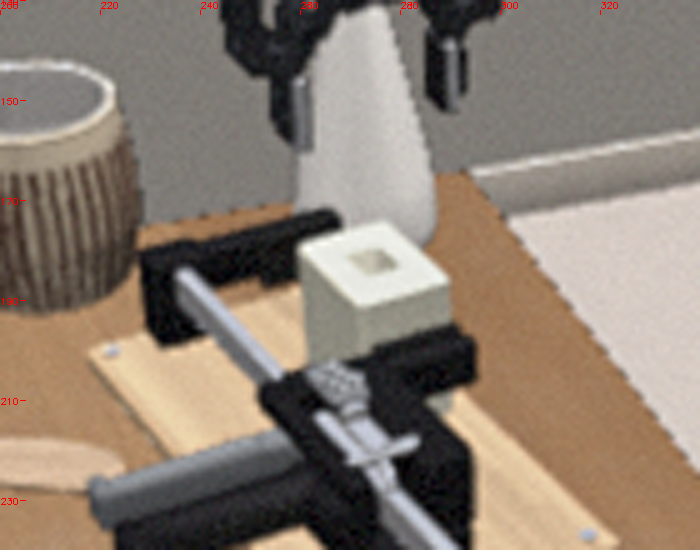

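The open fingers straddle the shut, free-standing mould. Descending.

```bash
 python3 -m jog '[{"gripper":7.2,"offset":[0,-0.3,3.5],"angular":[0.2,0,0]},{"gripper":7.2,"offset":[0,0,3],"angular":[0,0,0]}]' >/dev/null;python3 -c "
from h import *
to(W(.067,.036,.036),EX)";python3 -m jog '[{"gripper":7.2,"offset":[0,0,3],"angular":[0,0,0]},{"gripper":7.2,"offset":[0,0,2.3],"angular":[0,0,0]},{"gripper":7.2,"offset":[0,0,0],"angular":[0,0,0]}]' >/dev/null;python3 -c "
from h import *
to(W(.067,.036,.036),EX)
crop(robot.grab_frame('scene'),200,130,140,110,5,'pics/c22.png')"
```

```text
t 16.12 p [0.6225 0.1692 0.1028] clamp 0.0691 0.0364 0.1028 F clamp 0.1 0.5 0.8 gap 0.0719
shift cm now [-0.24  0.06  6.68] after turn [-0.21  0.04  6.68] turn deg [-0.17 -0.24 -0.08]
tool axes
 [[ 0.94 -0.34  0.  ]
 [-0.34 -0.94  0.  ]
 [ 0.   -0.   -1.  ]] 
target axes
 [[ 0.94 -0.34  0.  ]
 [-0.34 -0.94  0.  ]
 [ 0.   -0.   -1.  ]]
t 16.5 p [0.6209 0.1676 0.0491] clamp 0.0681 0.0343 0.0491 F clamp 0.4 -1.0 0.7 gap 0.0719
shift cm now [-0.12 -0.16  1.31] after turn [-0.11 -0.17  1.31] turn deg [-0.1  -0.19 -0.12]
tool axes
 [[ 0.94 -0.34  0.  ]
 [-0.34 -0.94  0.  ]
 [ 0.   -0.   -1.  ]] 
target axes
 [[ 0.94 -0.34  0.  ]
 [-0.34 -0.94  0.  ]
 [ 0.   -0.   -1.  ]]
```

View pics/c22.png

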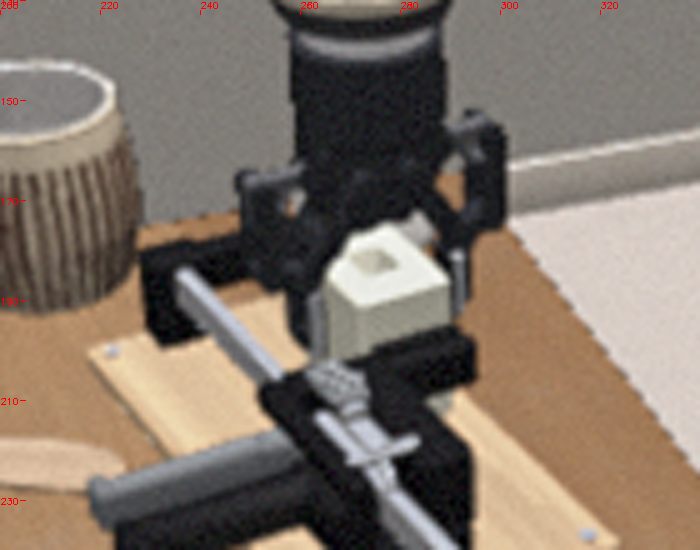

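```bash
 python3 -m jog '[{"gripper":7.2,"offset":[-0.1,-0.15,1.0],"angular":[-0.1,-0.2,-0.1]},{"gripper":7.2,"offset":[0,0,0],"angular":[0,0,0]},{"gripper":4.5,"offset":[0,0,0],"angular":[0,0,0]},{"gripper":4.5,"offset":[0,0,0],"angular":[0,0,0]},{"gripper":4.5,"offset":[0,0,0],"angular":[0,0,0]},{"gripper":4.5,"offset":[0,0,0],"angular":[0,0,0]}]' >/dev/null;python3 -c "
from h import *
to(W(.067,.036,.036),EX)"
```

```text
t 17.3 p [0.6228 0.1699 0.0432] clamp 0.0691 0.0372 0.0432 F clamp 0.3 0.2 -2.1 gap 0.0514
shift cm now [-0.21  0.12  0.72] after turn [-0.21  0.12  0.72] turn deg [-0.19 -0.26 -0.01]
tool axes
 [[ 0.94 -0.34  0.01]
 [-0.34 -0.94  0.  ]
 [ 0.   -0.   -1.  ]] 
target axes
 [[ 0.94 -0.34  0.  ]
 [-0.34 -0.94  0.  ]
 [ 0.   -0.   -1.  ]]
```

Gripped: gap 51.4 mm. Lifting.

```bash
 python3 -m jog '[{"gripper":0,"offset":[0,0,0],"angular":[0,0,0]},{"gripper":0,"offset":[0,0,-0.8],"angular":[0,0,0]},{"gripper":0,"offset":[0,0,-2],"angular":[0,0,0]},{"gripper":0,"offset":[0,0,-3],"angular":[0,0,0]},{"gripper":0,"offset":[0,0,-3],"angular":[0,0,0]},{"gripper":0,"offset":[0,0,-3],"angular":[0,0,0]},{"gripper":0,"offset":[0,0,-1.5],"angular":[0,0,0]},{"gripper":0,"offset":[0,0,0],"angular":[0,0,0]}]' >/dev/null;python3 -c "
from h import *
to([0.3893,-.2047,.18],np.array([np.cos(np.radians(-22.3)),np.sin(np.radians(-22.3)),0]))
crop(robot.grab_frame('scene'),200,80,140,130,5,'pics/c23.png')"
```

```text
t 18.3 p [0.6212 0.1701 0.1821] clamp 0.0675 0.0368 0.1821 F clamp 0.6 0.5 -4.4 gap 0.0514
shift cm now [-8.990e+00  4.315e+01  2.000e-02] after turn [-7.23 43.47  0.21] turn deg [-0.21 -0.18  2.32]
tool axes
 [[ 0.94 -0.34  0.  ]
 [-0.34 -0.94  0.  ]
 [ 0.   -0.   -1.  ]] 
target axes
 [[ 0.93 -0.38  0.  ]
 [-0.38 -0.93  0.  ]
 [ 0.   -0.   -1.  ]]
```

View pics/c23.png

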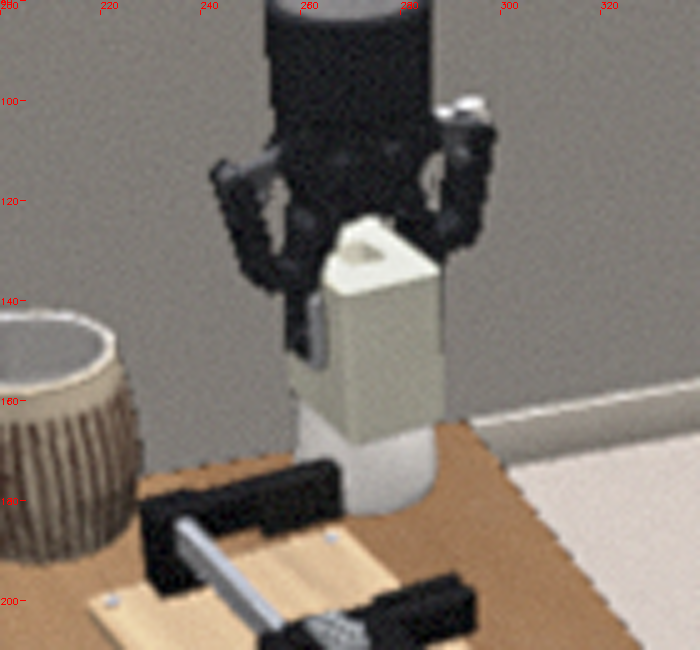

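The mould is lifted upright with both halves together. Carrying it to the board.

```bash
 python3 -m jog '[{"gripper":0,"offset":[-0.5,2.5,0],"angular":[0,0,0]},{"gripper":0,"offset":[-0.9,4.2,0],"angular":[0,0,0]},{"gripper":0,"offset":[-0.9,4.2,0],"angular":[0,0,0]},{"gripper":0,"offset":[-0.9,4.2,0],"angular":[0,0,0]},{"gripper":0,"offset":[-0.9,4.2,0],"angular":[0,0,0]},{"gripper":0,"offset":[-0.9,4.2,0],"angular":[0,0,0]},{"gripper":0,"offset":[-0.9,4.2,0],"angular":[0,0,0]},{"gripper":0,"offset":[-0.9,4.2,0],"angular":[0,0,0]},{"gripper":0,"offset":[-0.9,4.2,0],"angular":[0,0,0]},{"gripper":0,"offset":[-0.5,2.5,0],"angular":[0,0,0]},{"gripper":0,"offset":[0,0,0],"angular":[0,0,0]}]' >/dev/null;python3 -c "
from h import *
to([0.3893,-.2047,.18],np.array([np.cos(np.radians(-22.3)),np.sin(np.radians(-22.3)),0]))"
```

```text
t 19.73 p [ 0.3985 -0.1741  0.1705] clamp -0.024 -0.3628 0.1705 F clamp 0.5 1.1 -4.3 gap 0.0515
shift cm now [ 0.17  3.2  -0.94] after turn [ 0.31  3.18 -0.95] turn deg [0.14 0.62 2.36]
tool axes
 [[ 0.94 -0.34 -0.01]
 [-0.34 -0.94  0.  ]
 [-0.01  0.   -1.  ]] 
target axes
 [[ 0.93 -0.38  0.  ]
 [-0.38 -0.93  0.  ]
 [ 0.   -0.   -1.  ]]
```

```bash
 python3 -m jog '[{"gripper":0,"offset":[0.2,3.2,0],"angular":[0.1,0.6,2.3]},{"gripper":0,"offset":[0,0,3],"angular":[0,0,0]},{"gripper":0,"offset":[0,0,4],"angular":[0,0,0]},{"gripper":0,"offset":[0,0,2.5],"angular":[0,0,0]},{"gripper":0,"offset":[0,0,0.5],"angular":[0,0,0]},{"gripper":0,"offset":[0,0,0],"angular":[0,0,0]}]' >/dev/null;python3 -c "
from h import *
to([0.3893,-.2047,.0462],np.array([np.cos(np.radians(-22.3)),np.sin(np.radians(-22.3)),0]))
crop(robot.grab_frame('scene'),260,250,150,120,5,'pics/c24.png')"
```

```text
t 20.48 p [ 0.3891 -0.203   0.0661] clamp -0.023 -0.3932 0.0661 F clamp 0.0 -0.0 -4.7 gap 0.0512
shift cm now [0.09 0.15 1.99] after turn [0.09 0.15 1.99] turn deg [-0.02  0.13  0.07]
tool axes
 [[ 0.93 -0.38 -0.  ]
 [-0.38 -0.93  0.  ]
 [-0.   -0.   -1.  ]] 
target axes
 [[ 0.93 -0.38  0.  ]
 [-0.38 -0.93  0.  ]
 [ 0.   -0.   -1.  ]]
```

View pics/c24.png

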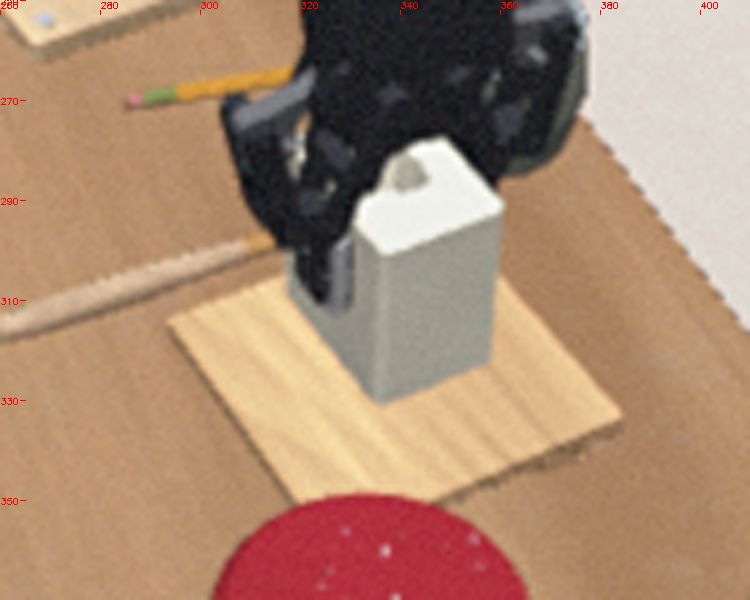

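The mould hangs about 20 mm over the middle of the board. Lowering gently.

```bash
 python3 -m jog '[{"gripper":0,"offset":[0.1,0.15,0.8],"angular":[0,0,0]},{"gripper":0,"offset":[0,0,0.6],"angular":[0,0,0]},{"gripper":0,"offset":[0,0,0.3],"angular":[0,0,0]},{"gripper":0,"offset":[0,0,0],"angular":[0,0,0]}]' >/dev/null;python3 -c "
from h import *
st()"; python3 -m jog '[{"gripper":0,"offset":[0,0,0.15],"angular":[0,0,0]},{"gripper":0,"offset":[0,0,0.1],"angular":[0,0,0]}]' >/dev/null;python3 -c "
from h import *
st()"
```

```text
t 21.02 p [ 0.3909 -0.2055  0.0498] clamp -0.0204 -0.3949 0.0498 F clamp -0.4 -0.4 -5.1 gap 0.0514
t 21.27 p [ 0.391  -0.2056  0.0474] clamp -0.0202 -0.395 0.0474 F clamp 0.3 0.5 -5.1 gap 0.0514
```

```bash
 python3 -m jog '[{"gripper":0,"offset":[0,0,0.1],"angular":[0,0,0]},{"gripper":0,"offset":[0,0,0.05],"angular":[0,0,0]}]' >/dev/null;python3 -c "
from h import *
st()"; python3 -m jog '[{"gripper":0,"offset":[0,0,0.08],"angular":[0,0,0]}]' >/dev/null;python3 -c "
from h import *
st()"
```

```text
t 21.52 p [ 0.391  -0.2058  0.0462] clamp -0.0202 -0.3951 0.0462 F clamp -5.3 -2.1 12.7 gap 0.0512
t 21.65 p [ 0.3911 -0.2058  0.0461] clamp -0.0201 -0.3952 0.0461 F clamp -10.6 -0.3 26.7 gap 0.0517
```

It stands on the board. Opening and rising.

```bash
 python3 -m jog '[{"gripper":0,"offset":[0,0,-0.05],"angular":[0,0,0]},{"gripper":5.6,"offset":[0,0,0],"angular":[0,0,0]},{"gripper":6.4,"offset":[0,0,0],"angular":[0,0,0]},{"gripper":7.4,"offset":[0,0,0],"angular":[0,0,0]},{"gripper":7.4,"offset":[0,0,0],"angular":[0,0,0]},{"gripper":7.4,"offset":[0,0,0],"angular":[0,0,0]}]';python3 -c "
from h import *
st()
crop(robot.grab_frame('scene'),260,250,150,120,5,'pics/c25.png')"
```

```text
clock: 22.4
ee_pos: [0.3918, -0.2061, 0.0471]
tcp_rot: [3.081, -0.605, 0.006]
force: [0.6, -0.8, 0.7]
finger_gap: 0.0742
t 22.4 p [ 0.3918 -0.2061  0.0471] clamp -0.0193 -0.3952 0.0471 F clamp 0.9 -0.6 0.7 gap 0.0742
```

View pics/c25.png

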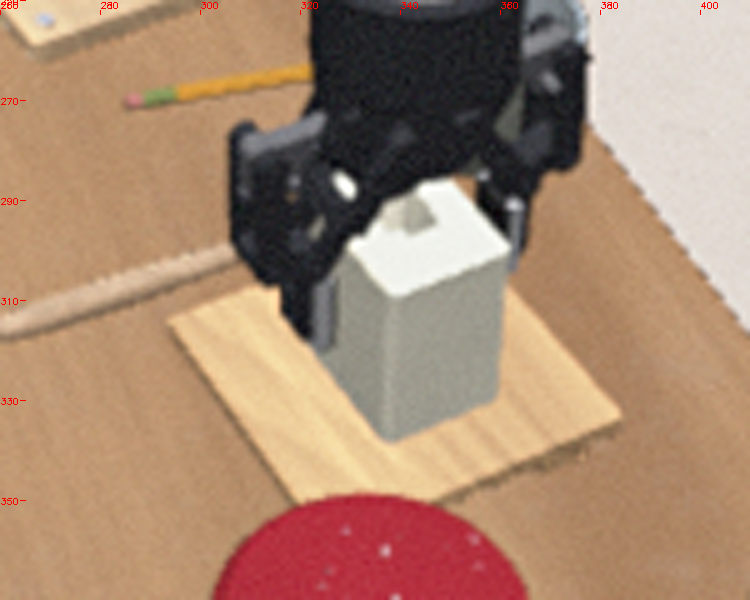

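The fingers are clear on both sides. Going straight up, then aside toward the robot to get a view.

```bash
 python3 -m jog '[{"gripper":7.4,"offset":[0,0,-2],"angular":[0,0,0]},{"gripper":7.4,"offset":[0,0,-3],"angular":[0,0,0]},{"gripper":7.4,"offset":[0,0,-4],"angular":[0,0,0]},{"gripper":7.4,"offset":[0,0,-5],"angular":[0,0,0]},{"gripper":7.4,"offset":[0,0,-3],"angular":[0,0,0]},{"gripper":7.4,"offset":[0,-5,0],"angular":[0,0,0]},{"gripper":7.4,"offset":[0,-5,0],"angular":[0,0,0]},{"gripper":7.4,"offset":[0,-5,0],"angular":[0,0,0]},{"gripper":7.4,"offset":[0,-5,0],"angular":[0,0,0]},{"gripper":7.4,"offset":[0,0,0],"angular":[0,0,0]},{"gripper":7.4,"offset":[0,0,0],"angular":[0,0,0]}]';python3 -c "
from h import *
st()
cv2.imwrite('pics/end_top.png',robot.grab_frame('top')[:,:,::-1]);cv2.imwrite('pics/end_scene.png',robot.grab_frame('scene')[:,:,::-1])
crop('pics/end_top.png',175,160,240,160,3,'pics/c26.png')
crop('pics/end_scene.png',215,165,200,200,3,'pics/c27.png')"
```

```text
clock: 23.82
ee_pos: [0.4688, -0.0155, 0.2229]
tcp_rot: [3.081, -0.609, 0.007]
force: [-0.8, -0.9, -0.2]
finger_gap: 0.0742
t 23.82 p [ 0.4688 -0.0155  0.2229] clamp -0.0122 -0.1898 0.2229 F clamp -0.4 -1.2 -0.2 gap 0.0742
```

View pics/c26.png

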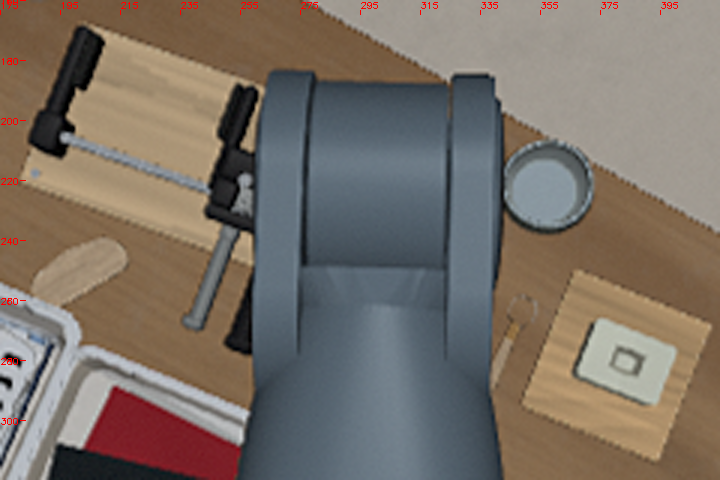

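View pics/c27.png

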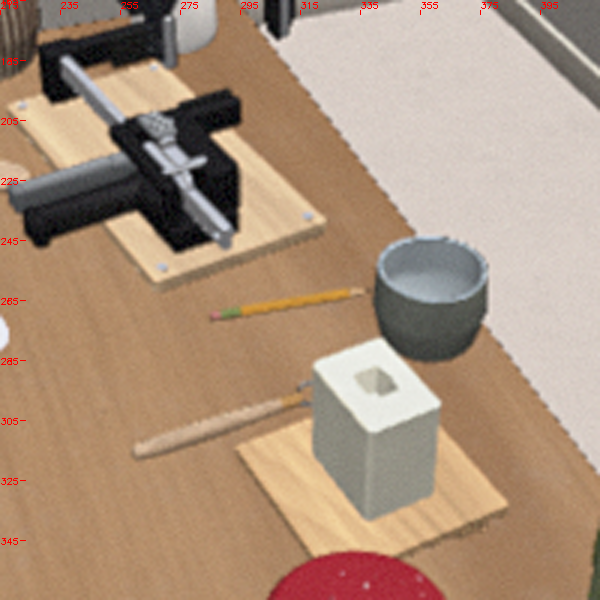

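The mould stands upright and shut near the board's middle, with its top centred at px (383.5,280.3). The jaw is open, and nothing else in view has moved. A quick numeric check, then I'll hand in.

```bash
python3 -c "
from h import *
p=ray('top',383.5,280.3,.098); print(p, np.linalg.norm(p[:2]-[.3893,-.2047]))
st(); robot.job_done()"
```

```text
[ 0.39054426 -0.20406515  0.098     ] 0.0013968614333539544
t 23.93 p [ 0.4687 -0.0161  0.2229] clamp -0.0121 -0.1903 0.2229 F clamp -0.0 -0.1 0.5 gap 0.0738
the job is handed in; nothing more can be done
```

I shut the mould in the clamp, released the jaw, set the mould on the ware board and handed the job in at about 24 s of robot time. No verdict was reported.

- **Clamping:** I pushed the trigger sideways with the closed fingers instead of pinching it with the handle, so the wrist force could be read. Six strokes walked the jaw up to the mould and closed most of the seam. The last three were on the tight mould and ended at about 19, 22 and 17 N on the trigger.
- **Release:** the tab was pressed to about 88 mm above the bench with 5 to 9 N, and the jaw ran fully open.
- **Placing:** I lifted the mould by its sides and set it on the board with at most about 27 N of tool force.

**Last checks:**
- The mould stands upright on the board, about 1.4 mm from its middle, with no seam line visible.
- The jaw is open, and the fingers are clear of the mould.
- The rib, pencil, loop tool and cup look unmoved; the glaze jar was not in the final close-up pictures.

**Not measured or off:**
- The clamping force could not be read directly. I judged it from the trigger force, which gave the same readings on the last two strokes, and from the trigger sitting at rest with the seam shut.
- One early stroke pushed the trigger against its home stop with about 52 N. That was before the jaw had tightened on the mould, and nothing looked damaged.
- The tight strokes reached 20 N at about 0.11 to 0.15 rad, less than the 0.16 to 0.20 rad given. I put that down to uncertainty about where the fingers first touched the trigger.

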